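# Clear the soldering hearth under full extraction

### The job

Clear the soldering hearth. First, before any dusty refractory is moved, swing the extraction damper's lever to the red full-draught mark; with it there, tip all the lumps out of the steel beaker into the round annealing pan, stand the empty beaker upright on its cork mat again, and pile all the loose soldering slabs flat and squarely on the middle of the firebrick, edges flush and long sides along the brick's. Only when everything is put away, throttle the lever back to the green idle mark, and leave the other things on the bench alone.

Things in the scene. Friction and masses are not known exactly. Their poses are not given: they have to be found in the camera images.
- damper (a joint): Angle (rad) of the extraction damper's lever, a flat 12 mm bar swinging level on an upright spindle on the round duct at the left. 0: shut, square to the duct (points to about -y); grows clockwise from above, knob towards the robot; stop at 1.57. On the white quadrant beneath: green idle mark at 0.262 (15 deg), red full-draught mark at 1.047 (60 deg). Takes 1.6 N at the knob; stays where left.
- pivot (a point): The lever's spindle, the centre of its swing, at the lever's underside. Its frame is the extractor's: x along the duct (roughly away from the robot), z up; at angle a the lever points along (-sin a, -cos a) of this frame.
- lever_knob (a point): Centre of the lever's upright black knob, a cylinder 24 mm in diameter and 45 mm tall standing on the bar, 140 mm from the spindle; this point is 22 mm above its foot and 158 mm above the bench. It turns with the lever; free space all round it above the bar.
- brick: Fixed piece of cream firebrick, 110 (x) x 76 (y) x 40 mm high; origin at the centre of its underside. The slabs go on it.
- pan: Fixed round dark steel annealing pan on a foot: 164 mm across and 58 mm high, walls 3 mm, open on top, inner floor 16 mm above the bench; origin under its centre.
- mat: Fixed square cork mat, 90 x 90 x 4 mm; origin at the centre of its underside. The beaker starts on it.
- beaker: Loose steel beaker holding the lumps, 120 g empty: 95 mm high, outside 56 mm across the foot and 69 mm across the rim, walls 2.5 mm, floor 4 mm; origin at the centre of its underside, z along its axis to the mouth.
- lump1: Loose chunky lump of brown crushed firebrick, about 17 x 17 x 15 mm, 10 g; origin at the centre of its underside as built. Six of them, in the beaker at the start.
- lump2: Another such lump.
- lump3: Another such lump.
- lump4: Another such lump.
- lump5: Another such lump.
- lump6: Another such lump.
- slab1: Loose off-white soldering slab with scorch marks, 90 (x) x 55 (y) x 14 mm, 75 g, flat on the bench at the start; origin at the centre of its underside (either face may lie up in the pile). 3 to 5 of them. May be absent.
- slab2: Another such slab (may be absent).
- slab3: Another such slab (may be absent).
- slab4: Another such slab (may be absent).
- slab5: Another such slab (may be absent).
- flux_jar: Amber glass flux jar with a white cap, 54 mm across, 65 mm high; leave it.
- bowl: White ceramic bowl, 110 mm across, 42 mm high; leave it.
- hammer: Hammer, 240 mm long, lying on the right; leave it.

How it is judged:
By the outcome, as a careful person would: the job done as asked, in the order asked, and still so for the second after the job is handed in, with the robot touching nothing.
Of slab1, slab2, slab3, slab4, slab5 only 3 to 5 are there at a start; the rules pass over those that are not, and their reading is None.
At some moment in a run one of slab1, slab2, slab3, slab4, slab5 may be knocked a few centimetres aside while the robot is not near it.
It also fails if it takes over 210 s, if anything falls off the work surface, if the arm or the gripper's body presses on something with over 40 N, if the wrist force passes 120 N, or if a joint passes its speed limit or range.

### The arm

A 6-joint arm with a two-finger parallel gripper is mounted at the origin on the work surface. World frame = base frame: x ahead of the robot, y to its left, z up, the work surface at z = 0. Lengths are in m, angles in degrees, forces in N, time in s.
With the tool pointing down it reaches from about 0.225 to 0.725 m from the base axis. Payload 3.1 kg.
Tool frame: the origin (TCP) lies midway between the tips of the shut fingers; the grasp point (between the pads) lies 19 mm behind it; z points along the fingers, y is the line along which they close (so a half turn about z gives the same grasp; the last joint's range is limited). The gripper opens to 85 mm and grips with 20 to 120 N. Pads are 22 mm wide; open, the fingers measure 114 mm over their backs; the gripper's body (76 mm by 85 mm) begins 54 mm behind the grasp point. The pads swing forward as they close: fully open they stand 13 mm farther back than shut.
Start: joints at [57.708, 2.75, 5.684, 92.934, 0, 82.678], TCP at [0.222, 0.476, 0.231] pointing down, gripper open.
Joint ranges: [-166.93, 166.93], [-56.73, 111.36], [-69.38, 81.34], [-121.58, 131.49], [-85.45, 84.26], [-180, 180]. Speed limits (degrees/s): [159.86, 159.86, 180, 180, 180, 180].

### API

Orientations are given as [roll, pitch, yaw] about the fixed x, y, z axes, in that order (R = Rz(yaw) Ry(pitch) Rx(roll)).
In Python, from plant import bot, capture, spot_in, masks_of, landmark_of gives the robot as it stands.
- The arm moves only by the tool carry_out, never from a script. Its argument "deltas" is a list of rows, each a list of 3 entries, a list of its own where there are three numbers: the shift along the tool's x, y, z scaled (see below), then the turn, a rotation vector about the tool's x, y, z scaled (see below), then the opening, from -1 (shut) to 1 (fully open). In form: [[[tx, ty, tz], [wx, wy, wz], claw], ...]. A call has 1 to 8 rows; each row is the pose to reach, as a shift and turn from the pose commanded when the call began, along the tool's axes at that moment, turning the shorter way round; what a row does not reach only later rows make up. The controller multiplies each number of a shift by 40 cm and each number of a turn by pi rad. A row lasts 1/10 s, in which the tool goes at most 50 mm and 8.59 degrees, less where a joint would pass 70% of its speed; a pose out of reach is approached as far as the arm can. A call with a number of a shift or a turn outside -1 to 1 is refused whole. A call with a gripper value outside its range is refused whole. The fingers move at their own pace and stop on an object; the grip force is fixed at half the most. Time passes only in rows, so rows that repeat a pose let the fingers close. It gives the time, the measured TCP pose, the force, the opening and the grip force at its end, in the units of the state.
- bot.state(): the state, without advancing time (a new reading comes with each control period).
- capture(name): name is "side" or "top" or "wrist"; returns a dict with "pixels" (400x640x3 uint8, blue, green, red), "fx", "fy", "cx", "cy" (pixels), "cam_to_world" (4x4, takes a point from camera to world coordinates); the wrist camera has in their place "hand_eye" (4x4, takes a point from camera to tool coordinates, whose origin is the TCP and whose axes are the flange's). Camera axes: x right, y down, z forward; pixel columns grow to the right and rows downward; lengths in m; the calibration is good to about 2 mm. The wrist camera is an equidistant fisheye: a pixel r from the principal point sees the ray r / f radians off the axis. A picture is of the moment at which its call begins: read the wrist's pose just before it. There is no depth.
- bot.close_job(): hands the job in; it is judged then, once.
Trained networks look in a picture, given as the dict that the camera call returned (one of the last four; its "shot" number tells which), for a name from the list of things; names that differ only in an ending like _2 or _b are one class to them, and where a whole thing is asked for, a point or a joint stands for the part that bears it (a point fixed in the world has none). Each returns a list of dicts, best first, with "p" (0 to 1); they miss things now and then, are a little off and sometimes report something else, mostly with a low value. They report only what shows in the picture. A call takes as long as a camera call.
- spot_in(picture, label): "rect" ([left, top, right, bottom] in pixels, round what is visible of it).
- masks_of(picture, label): "region" (400x640 bool, what is visible of it) and "rect" ([left, top, right, bottom] in pixels, round what is visible of it).
- landmark_of(picture, label): "xy" ([column, row] in pixels: a listed point, or the origin of a listed thing).
The state is a dict: "clock": time; "joint_positions": joint angles; "joint_vel": joint speeds; "joint_efforts": joint torques, N m; "tcp_pos": TCP position; "tool_rot": TCP orientation; "force": force on the tool from outside, world axes, zero at the start; "ft_torque": the same for the moment, N m; "width": finger opening in m; "grasp_force": force on a finger pad.
Only numpy, scipy, OpenCV 4.12 (cv2) and the standard library are available. Lean on these libraries where they do the work, as an engineer would, in place of code of your own. Each camera call takes 0.05 s, during which the arm holds its last target. There are 200 camera calls.

## Working session

There is one attempt and no reset: what is moved stays moved. The work goes in short steps, Python scripts to look and compute and a tool call to move; the robot and the scene stay as the last step left them, time stands still between calls to the robot, and variables do not carry over. Pictures are saved under pics/ and viewed, at most 14 in all, crops included, and the job is handed in when it is done.

Besides the shell and the picture viewer there is one more tool, called after "Emit:" as name(argument=value, ...) on one line, values as JSON. carry_out: Moves the arm, as the interface text tells. Shifts and turns lie within -1 to 1; 1 stands for 40 cm of shift or pi rad of turn. Its arguments: {"type":"object","properties":{"deltas":{"type":"array"}},"required":["deltas"]}

```bash
ls; mkdir -p pics
cat > h.py <<'E'
import numpy as np, cv2
from scipy.spatial.transform import Rotation as R
from plant import bot, capture, spot_in, masks_of, landmark_of
def ray(c,px):
    T=np.array(c["cam_to_world"]); d=np.array([(px[0]-c["cx"])/c["fx"],(px[1]-c["cy"])/c["fy"],1.])
    return T[:3,3], T[:3,:3]@d
def onz(c,px,z):
    o,d=ray(c,px); return o+d*(z-o[2])/d[2]
def proj(c,p):
    q=np.linalg.inv(np.array(c["cam_to_world"]))@np.r_[p,1]
    return np.array([c["fx"]*q[0]/q[2]+c["cx"],c["fy"]*q[1]/q[2]+c["cy"]])
def tri(c1,p1,c2,p2):
    o1,d1=ray(c1,p1);o2,d2=ray(c2,p2);s=np.linalg.lstsq(np.c_[d1,-d2],o2-o1,rcond=None)[0]
    a=o1+d1*s[0];b=o2+d2*s[1];return (a+b)/2,np.linalg.norm(a-b)
def rot(s): return R.from_euler('xyz',s["tool_rot"],degrees=True)
def delta(p,rpy,s=None):
    "shift, turn (scaled) from the current pose to world pose"
    s=s or bot.state(); r=rot(s)
    t=r.inv().apply(np.array(p)-s["tcp_pos"])/0.4
    w=(r.inv()*R.from_euler('xyz',rpy,degrees=True)).as_rotvec()/np.pi
    return t.round(4),w.round(4)
E
python3 - <<'E'
from h import *
s=bot.state(); print(s)
for n in("top","side"):
    c=capture(n); cv2.imwrite(f"pics/{n}0.png",c["pixels"]); print(n,c["fx"],np.round(c["cam_to_world"],3).tolist())
    for l in("pivot","lever_knob","brick","pan","mat","beaker","slab1","flux_jar","bowl","hammer"):
        print(l,[(np.round(d["xy"],1).tolist(),round(d["p"],2)) for d in landmark_of(c,l)][:7])
        if n=="top" and l in("slab1",): print([(np.array(d["rect"]).round().tolist(),round(d["p"],2)) for d in spot_in(c,l)])
E
```

```text
pics
{'clock': 0.0, 'joint_positions': array([5.77074928e+01, 2.79472427e+00, 5.59198782e+00, 9.29334473e+01,
       3.34316826e-04, 8.26769986e+01]), 'joint_vel': array([ 0.02582381,  0.01585418, -0.10305166, -0.0382059 , -0.09393905,
       -0.04134427]), 'joint_efforts': array([ 6.74766561e-04, -3.38782561e+01,  3.20014644e+01,  2.02424062e-02,
        1.56837683e-05, -1.29501689e-06]), 'tcp_pos': array([0.22130931, 0.47540573, 0.23010381]), 'tool_rot': array([-1.79864970e+02, -1.76899293e-02,  1.55030473e+02]), 'force': array([-0.84412217,  0.3263853 ,  0.40896252]), 'ft_torque': array([-0.02481868,  0.0042895 ,  0.00819205]), 'grasp_force': 0.0, 'width': 0.08556232516710136}
top 459.6793761254971 [[0.008, -0.999, 0.052, 0.492], [-1.0, -0.008, 0.003, -0.033], [-0.003, -0.052, -0.999, 1.737], [0.0, 0.0, 0.0, 1.0]]
pivot [([188.2, 193.0], 0.93), ([360.0, 238.0], 0.41)]
lever_knob [([215.6, 220.4], 0.65), ([277.9, 192.7], 0.61), ([389.9, 245.5], 0.54)]
brick [([279.4, 191.3], 0.74)]
pan [([379.6, 191.2], 0.88), ([329.6, 190.9], 0.67)]
mat [([396.9, 243.5], 0.58)]
beaker [([396.4, 24
[... 419 characters left out ...]
0.9), ([378.1, 189.6], 0.19)]
side 416.82479238544107 [[0.903, -0.32, 0.287, 0.246], [-0.43, -0.655, 0.621, -0.717], [-0.01, -0.684, -0.729, 0.963], [0.0, 0.0, 0.0, 1.0]]
pivot [([265.2, 117.4], 0.85), ([333.4, 244.0], 0.49)]
lever_knob [([246.0, 137.8], 0.68), ([387.0, 234.5], 0.26)]
brick [([305.0, 202.8], 0.66), ([308.7, 350.8], 0.37)]
pan [([368.4, 296.1], 0.83)]
mat [([312.2, 348.8], 0.9)]
beaker [([311.2, 343.4], 0.96), ([368.1, 296.4], 0.42)]
slab1 [([276.7, 260.8], 0.94), ([251.9, 198.5], 0.91), ([334.1, 242.2], 0.9), ([262.3, 225.9], 0.8), ([294.0, 297.0], 0.62), ([312.1, 348.0], 0.58)]
flux_jar [([355.5, 198.3], 0.72), ([264.7, 115.1], 0.64)]
bowl [([389.3, 230.0], 0.79)]
hammer []
```

View pics/top0.png

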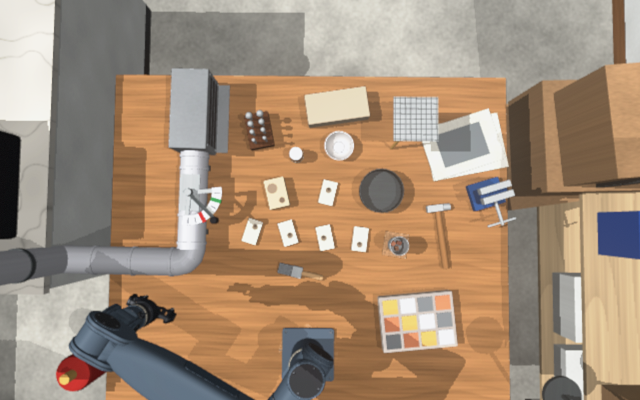

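View pics/side0.png

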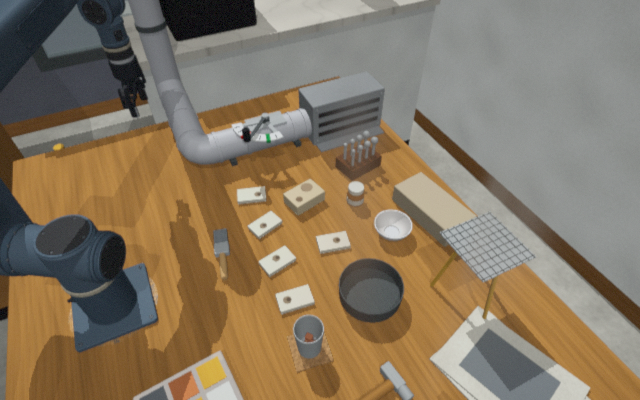

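The top view shows five slabs, at about (253,231), (288,234), (325,237), (360,239) and (328,193). The brick is at (277,193), the pan at (381,191), the beaker at (397,244), and the lever's knob at (213,220) with its pivot at (190,192). The side view agrees: the lever runs from about (266,118) to (246,134).

```bash
cat >> h.py <<'E'
def wray(c,px,s):
    f=c["fx"]; u=np.array([px[0]-c["cx"],px[1]-c["cy"]]); r=np.linalg.norm(u)+1e-9; th=r/f
    d=np.r_[np.sin(th)*u/r,np.cos(th)]; H=np.array(c["hand_eye"]); q=rot(s)
    return q.apply(H[:3,3])+s["tcp_pos"], q.apply(H[:3,:3]@d)
def wonz(c,px,z,s):
    o,d=wray(c,px,s); return o+d*(z-o[2])/d[2]
def wproj(c,p,s):
    H=np.linalg.inv(np.array(c["hand_eye"])); q=rot(s).inv().apply(np.array(p)-s["tcp_pos"]); q=H[:3,:3]@q+H[:3,3]
    r=np.hypot(q[0],q[1]); th=np.arctan2(r,q[2]); return np.array([c["cx"],c["cy"]])+c["fx"]*th*q[:2]/r
def rectfit(pts):
    "metric minAreaRect of xy points: centre, long, short, yaw of long side mod 180"
    (x,y),(w,h),a=cv2.minAreaRect((np.array(pts)*1000).astype(np.float32))
    if w<h: w,h,a=h,w,a+90
    return [round(v,1) for v in(x,y,w,h,(a+90)%180-90)]
def edge(m):
    return max(cv2.findContours(m.astype(np.uint8),0,cv2.CHAIN_APPROX_NONE)[0],key=len)[:,0,:]
E
python3 - <<'E'
from h import *
t=capture("top");sd=capture("side")
L=lambda c,n,i=0:landmark_of(c,n)[i]["xy"]
print("pivot",tri(t,L(t,"pivot"),sd,L(sd,"pivot")))
print("knob",tri(t,L(t,"lever_knob"),sd,L(sd,"lever_knob")))
for n in("brick","pan","mat","beaker"): print(n,tri(t,L(t,n),sd,L(sd,n)),onz(t,L(t,n),0),onz(sd,L(sd,n),0))
for c,k in((t,"top"),(sd,"side")):
  for l,z in(("slab1",.014),("brick",.04)):
    for d in masks_of(c,l):
        e=edge(d["region"]); print(k,l,round(d["p"],2),rectfit([onz(c,p+.5,z)[:2] for p in e]))
w=capture("wrist");print(w["fx"],w["cx"],w["cy"],np.round(w["hand_eye"],3).tolist())
E
```

```text
pivot (array([0.58334841, 0.4141415 , 0.13578051]), np.float64(0.011963346336761585))
knob (array([ 0.47819583, -0.17605915,  0.5386445 ]), np.float64(0.20376933884275322))
brick (array([ 0.59910438,  0.12244607, -0.02047805]), np.float64(8.66940211665132e-05)) [0.59789652 0.12062182 0.        ] [0.59170825 0.10498383 0.        ]
pan (array([ 0.77919396, -0.10575338, -0.36531792]), np.float64(0.09711692822033519)) [ 0.76702604 -0.10816625  0.        ] [ 0.59820998 -0.26352311  0.        ]
mat (array([ 0.40803102, -0.33119266,  0.0138127 ]), np.float64(0.0003189495643462474)) [ 0.40750771 -0.33364275  0.        ] [ 0.41024062 -0.32552193  0.        ]Traceback (most recent call last):
  File "<stdin>", line 6, in <module>
  File "<stdin>", line 3, in <lambda>
IndexError: list index out of range
```

Run:
```python
from h import *
t=capture("top");sd=capture("side")
for c,k in((t,"top"),(sd,"side")):
  for n,z in(("pivot",.136),("lever_knob",.158)): print(k,n,[(onz(c,d["xy"],z)[:2].round(3),round(d["p"],2)) for d in landmark_of(c,n)])
  for l,z in(("slab1",.014),("brick",.04)):
    for d in masks_of(c,l):
        e=edge(d["region"]); print(k,l,round(d["p"],2),rectfit([onz(c,p,z)[:2] for p in e]))
s=bot.state();w=capture("wrist");print(w["fx"],w["cx"],w["cy"],np.round(w["hand_eye"],3).tolist())
for n,z in(("pivot",.136),("lever_knob",.158)): print(n,[(wonz(w,d["xy"],z,s)[:2].round(3),round(d["p"],2)) for d in landmark_of(w,n)])
cv2.imwrite("pics/w0.png",w["pixels"])
```

```text
top pivot [(array([0.578, 0.42 ]), 0.94)]
top lever_knob [(array([0.489, 0.322]), 0.72)]
top slab1 0.79 [597.0, -70.0, 90.3, 57.3, -13.7]
top slab1 0.73 [447.8, 211.4, 83.6, 51.8, -19.2]
top slab1 0.72 [430.5, -61.3, 91.3, 57.9, 11.7]
top slab1 0.7 [444.5, 77.1, 89.1, 54.4, 16.6]
top slab1 0.7 [425.4, -190.1, 89.8, 58.3, -7.0]
top slab1 0.36 [542.6, 404.8, 173.7, 31.8, 44.8]
top brick 0.87 [592.2, 119.5, 113.3, 78.9, 13.6]
top brick 0.71 [445.9, 77.5, 86.4, 54.4, 14.7]
top brick 0.37 [523.3, 610.7, 1105.7, 570.9, -42.3]
side pivot [(array([0.598, 0.414]), 0.93)]
side lever_knob [(array([0.499, 0.311]), 0.53)]
side slab1 0.93 [445.5, 78.1, 93.8, 65.2, 17.9]
side slab1 0.92 [598.2, -71.6, 90.6, 63.4, -13.9]
side slab1 0.78 [430.0, -61.2, 92.4, 63.9, 12.6]
side slab1 0.62 [450.1, 210.5, 90.2, 67.1, -17.2]
side slab1 0.6 [424.8, -192.6, 94.1, 64.0, -7.8]
side brick 0.63 [589.6, 108.3, 127.3, 100.1, 14.4]
side brick 0.53 [734.7, 47.4, 113.0, 49.6, 60.1]
309.70691628693146 318.42723266673164 201.72859002516296 [[-0.0, -0.96, -0.281, 0.073], [1.0, -0.0, -0.0, 0.001], [0.0, -0.281, 0.96, -0.141], [0.0, 0.0, 0.0, 1.0]]
pivot []
lever_knob []
```

View pics/w0.png

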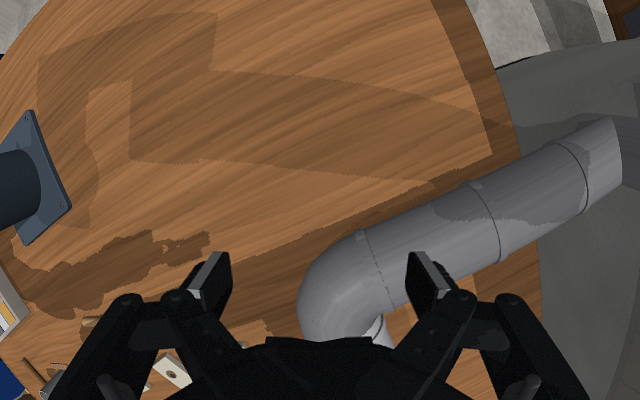

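The wrist view shows the duct and the fingers at the bottom, with the lever out of sight. I'll bring the wrist camera over the lever.

Run:
```python
from h import *
print(delta([.54,.27,.30],[180,0,90]))
```

```text
(array([-0.9389, -0.1307, -0.1718]), array([-0.    , -0.    ,  0.3613]))
```

Emit:
carry_out(deltas=[[[-0.94,-0.13,-0.17],[0,0,0.361],1],[[-0.94,-0.13,-0.17],[0,0,0.361],1],[[-0.94,-0.13,-0.17],[0,0,0.361],1],[[-0.94,-0.13,-0.17],[0,0,0.361],1],[[-0.94,-0.13,-0.17],[0,0,0.361],1],[[-0.94,-0.13,-0.17],[0,0,0.361],1],[[-0.94,-0.13,-0.17],[0,0,0.361],1],[[-0.94,-0.13,-0.17],[0,0,0.361],1]])

```text
clock: 3.6
tcp_pos: [0.543, 0.2678, 0.2996]
tool_rot: [179.9, 0.0, 89.7]
force: [0.2, -0.2, 0.0]
width: 0.0856
grasp_force: 0.0
```

Emit:
carry_out(deltas=[[[0,0,0],[0,0,0],1],[[0,0,0],[0,0,0],1]])

```text
clock: 3.8
tcp_pos: [0.541, 0.2695, 0.2988]
tool_rot: [-179.9, -0.0, 90.0]
force: [0.1, -0.0, 0.4]
width: 0.0852
grasp_force: 0.0
```

Run:
```python
from h import *
s=bot.state();w=capture("wrist");print(s["clock"],s["tcp_pos"],s["tool_rot"])
for n,z in(("pivot",.136),("lever_knob",.158)): print(n,[(np.round(d["xy"]),wonz(w,d["xy"],z,s)[:2].round(4),round(d["p"],2)) for d in landmark_of(w,n)])
for l,z in(("slab1",.014),("brick",.04)):
    for d in masks_of(w,l):
        e=edge(d["region"]); print(l,round(d["p"],2),d["rect"],rectfit([wonz(w,p,z,s)[:2] for p in e]))
cv2.imwrite("pics/w1.png",w["pixels"])
# metric top-down rectification of the quadrant plane z=.13
xs=np.arange(.66,.42,-.0005);ys=np.arange(.5,.26,-.0005)
M=np.array([[wproj(w,[x,y,.134],s) for y in ys] for x in xs]).astype(np.float32)
cv2.imwrite("pics/q1.png",cv2.remap(w["pixels"],M[...,0],M[...,1],1))
```

```text
3.8 [0.54098723 0.26950341 0.29884161] [-1.79936214e+02 -1.32918156e-02  8.99859886e+01]
pivot [(array([370.,  32.]), array([0.5903, 0.4255]), 0.85)]
lever_knob [(array([264., 131.]), array([0.4898, 0.3273]), 0.98)]
slab1 0.91 [230.4, 258.5, 290.8, 304.0] [447.9, 85.3, 93.5, 61.0, 17.6]
slab1 0.87 [230.8, 174.7, 293.1, 228.4] [452.1, 217.1, 89.2, 58.2, -17.0]
slab1 0.84 [235.4, 328.5, 283.5, 349.9] [429.5, -32.7, 91.5, 40.1, 25.8]
slab1 0.69 [332.5, 335.5, 379.0, 342.9] [577.9, -30.1, 32.2, 12.2, -1.1]
brick 0.91 [316.0, 230.5, 396.6, 294.9] [592.6, 131.7, 108.9, 91.6, 13.8]
```

View pics/q1.png

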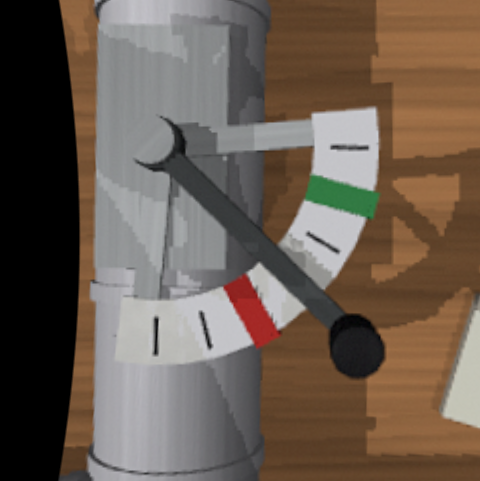

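The rectified quadrant has its spindle at about (158,142), the knob at (358,345), the red mark at (252,312) and the green at (343,197). The marks fit the extractor frame at yaw about 0, and the lever now stands at about 46°. I'll grip the knob across the lever (yaw 224) and swing it to 60°.

Run:
```python
from h import *
print(delta([.489,.326,.25],[180,0,-136]))
```

```text
(array([ 0.1377, -0.1256,  0.124 ]), array([ 1.000e-04, -0.000e+00, -7.434e-01]))
```

Emit:
carry_out(deltas=[[[0.14,-0.126,0.124],[0,0,-0.744],1],[[0.14,-0.126,0.124],[0,0,-0.744],1],[[0.14,-0.126,0.124],[0,0,-0.744],1],[[0.14,-0.126,0.124],[0,0,-0.744],1],[[0.14,-0.126,0.124],[0,0,-0.744],1],[[0.14,-0.126,0.124],[0,0,-0.744],1],[[0.14,-0.126,0.124],[0,0,-0.744],1],[[0.14,-0.126,0.124],[0,0,-0.744],1]])

```text
clock: 4.85
tcp_pos: [0.489, 0.3268, 0.2499]
tool_rot: [180.0, 0.0, 159.3]
force: [-0.2, 0.5, 0.8]
width: 0.0856
grasp_force: 0.0
```

Emit:
carry_out(deltas=[[[0,0,0],[0,0,-0.364],1],[[0,0,0],[0,0,-0.364],1],[[0,0,0],[0,0,-0.364],1],[[0,0,0],[0,0,-0.364],1],[[0,0,0],[0,0,-0.364],1],[[0,0,0],[0,0,-0.364],1],[[0,0,0],[0,0,-0.364],1],[[0,0,0],[0,0,-0.364],1]])

```text
clock: 5.65
tcp_pos: [0.489, 0.3267, 0.25]
tool_rot: [-180.0, 0.0, -135.3]
force: [-0.2, -0.7, -0.3]
width: 0.0852
grasp_force: 0.0
```

Run:
```python
from h import *
s=bot.state();w=capture("wrist");print(s["tcp_pos"],s["tool_rot"],s["joint_positions"].round(1))
for n,z in(("pivot",.136),("lever_knob",.158)): print(n,[(np.round(d["xy"]),wonz(w,d["xy"],z,s)[:2].round(4),round(d["p"],2)) for d in landmark_of(w,n)])
print(delta([.489,.326,.147],[180,0,-136]))
```

```text
[0.48904025 0.32672309 0.2499647 ] [-1.79996325e+02  1.27135604e-02 -1.35287085e+02] [ 27.2  12.7  18.8  96.1   0.  -17.5]
pivot [(array([314., 319.]), array([0.5825, 0.4156]), 0.58)]
lever_knob [(array([314., 204.]), array([0.4898, 0.3244]), 0.82), (array([ 30., 118.]), array([0.6354, 0.0448]), 0.45)]
(array([ 0.0016, -0.0006,  0.2573]), array([-0.    ,  0.0001,  0.0017]))
```

Emit:
carry_out(deltas=[[[0,0,0.257],[0,0,0],1],[[0,0,0.257],[0,0,0],1],[[0,0,0.257],[0,0,0],1],[[0,0,0.257],[0,0,0],-0.6],[[0,0,0.257],[0,0,0],-0.6],[[0,0,0.257],[0,0,0],-0.6],[[0,0,0.257],[0,0,0],-0.6],[[0,0,0.257],[0,0,0],-0.6]])

```text
clock: 6.6
tcp_pos: [0.4929, 0.3271, 0.1513]
tool_rot: [-179.8, 0.4, -135.7]
force: [0.9, -1.1, 6.2]
width: 0.0225
grasp_force: 58.4
```

Run:
```python
from h import *
s=bot.state();print(s["tcp_pos"],s["tool_rot"],s["width"],s["grasp_force"],s["force"])
p=np.array([.5870,.4215]);v=s["tcp_pos"][:2]-p;print(np.linalg.norm(v),np.degrees(np.arctan2(-v[0],-v[1])))
for a in(50,55,60):
  r=np.radians(a);print(a,delta([p[0]-.14*np.sin(r),p[1]-.14*np.cos(r),.147],[180,0,-90-a]))
```

```text
[0.49286395 0.32707698 0.15134017] [-179.83103893    0.43256392 -135.69968989] 0.022533932678924555 58.44052076339722 [ 0.87589806 -1.07972114  6.21554215]
0.13333154944536452 44.91280070372548
50 (array([0.0158, 0.0309, 0.0106]), array([-0.0008,  0.0024,  0.0239]))
55 (array([0.0122, 0.0612, 0.0106]), array([-0.0007,  0.0025,  0.0517]))
60 (array([0.0059, 0.0911, 0.0105]), array([-0.0006,  0.0025,  0.0794]))
```

Emit:
carry_out(deltas=[[[0.01,0.026,-0.01],[0,0,0.024],-0.6],[[0.006,0.056,-0.01],[0,0,0.052],-0.6],[[-0.001,0.085,-0.01],[0,0,0.079],-0.6],[[-0.001,0.085,-0.01],[0,0,0.079],-0.6],[[-0.001,0.085,-0.01],[0,0,0.079],-0.6],[[-0.001,0.085,-0.01],[0,0,0.079],-0.6]])

```text
clock: 7.2
tcp_pos: [0.4722, 0.3542, 0.1516]
tool_rot: [180.0, 0.8, -149.9]
force: [12.4, 7.3, -10.3]
width: 0.0224
grasp_force: 62.0
```

```bash
cat > q.py <<'E'
from h import *
import sys
s=bot.state();print(s["tcp_pos"],s["tool_rot"],s["width"],s["grasp_force"],s["force"])
p=np.array([.5870,.4215]);v=s["tcp_pos"][:2]-p;print(np.linalg.norm(v),np.degrees(np.arctan2(-v[0],-v[1])))
w=capture("wrist")
for n,z in(("pivot",.136),("lever_knob",.158)): print(n,[(np.round(d["xy"]),wonz(w,d["xy"],z,s)[:2].round(4),round(d["p"],2)) for d in landmark_of(w,n)])
xs=np.arange(.66,.42,-.0005);ys=np.arange(.5,.26,-.0005)
M=np.array([[wproj(w,[x,y,.134],s) for y in ys] for x in xs]).astype(np.float32)
cv2.imwrite(f"pics/{sys.argv[1]}.png",cv2.remap(w["pixels"],M[...,0],M[...,1],1))
E
python3 q.py q2
```

```text
[0.47220228 0.35417767 0.15159759] [ 179.95396765    0.76263122 -149.90552321] 0.022445021902263856 61.96227192878723 [ 12.43611999   7.28399701 -10.26860939]
0.13308197510957442 59.610804488538015
pivot []
lever_knob [(array([318., 254.]), array([0.4668, 0.3525]), 0.97)]
```

Emit:
carry_out(deltas=[[[0,0,0],[0,0,0],1],[[0,0,0],[0,0,0],1],[[0,0,0],[0,0,0],1],[[0,0,-0.1],[0,0,0],1],[[0,0,-0.3],[0,0,0],1],[[0,0,-0.4],[0,0,0],1],[[0,0,-0.4],[0,0,0],1],[[0,0,-0.4],[0,0,0],1]])

```text
clock: 8.15
tcp_pos: [0.4679, 0.3514, 0.317]
tool_rot: [180.0, 0.6, -149.9]
force: [-0.4, -0.7, -0.3]
width: 0.0853
grasp_force: 0.0
```

```bash
python3 q.py q3
```

```text
[0.4679257  0.35138667 0.31704674] [ 179.99867869    0.58096104 -149.89638838] 0.08533823835430594 0.0 [-0.35029666 -0.65526245 -0.33155476]
0.13818310020053898 59.50957200262062
pivot [(array([320., 288.]), array([0.5835, 0.4225]), 0.6)]
lever_knob [(array([319., 185.]), array([0.4674, 0.3534]), 0.93), (array([318., 290.]), array([0.575 , 0.4148]), 0.49)]
```

View pics/q3.png

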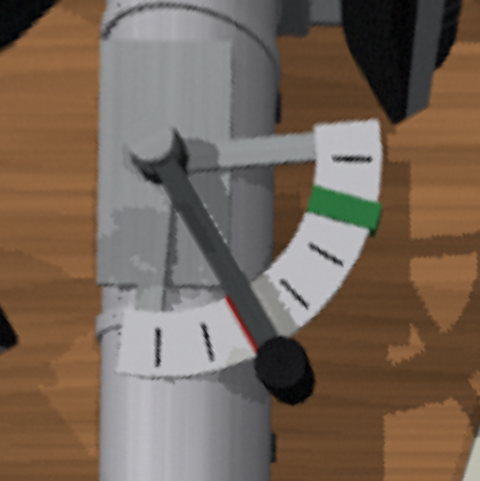

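The bar now nearly covers the red mark, with a sliver of red still showing on the far side at about (240,322). I'll measure the angle from the pixels.

```bash
cat > ang.py <<'E'
import cv2,numpy as np,sys
def ang(f,c):
    im=cv2.imread(f).astype(int);y,x=np.mgrid[:480,:480];dx=x-c[0];dy=y-c[1];r=np.hypot(dx,dy);a=np.degrees(np.arctan2(dy,dx))
    b,g,rr=im[...,0],im[...,1],im[...,2]
    for n,m,lo,hi in(("red",(rr>120)&(g<70)&(b<70),155,215),("green",(g>90)&(rr<80)&(b<100),155,225)):
        k=m&(r>lo)&(r<hi);print(n,k.sum(),np.percentile(a[k],[3,50,97]).round(1) if k.any() else"")
    k=(im.max(2)<95)&(im.max(2)-im.min(2)<18)&(r>70)&(r<165)&(a>5)&(a<80)
    k=cv2.morphologyEx(k.astype(np.uint8),cv2.MORPH_OPEN,np.ones((7,7)))>0
    P=np.c_[x[k],y[k]].astype(np.float32);l=cv2.fitLine(P,2,0,.01,.01).ravel();print("bar",len(P),np.degrees(np.arctan2(l[1],l[0])),"through",l[2:])
for a in sys.argv[1:]:
    f,u,v=a.split(",");ang(f"pics/{f}.png",(float(u),float(v)))
E
python3 ang.py q1,156,147 q3,157,158
```

```text
Traceback (most recent call last):
  File "ang.py", line 11, in <module>
    f,u,v=a.split(",");ang(f"pics/{f}.png",(float(u),float(v)))
                       ~~~^^^^^^^^^^^^^^^^^^^^^^^^^^^^^^^^^^^^^
  File "ang.py", line 6, in ang
    k=m&(r>lo)&(r<hi);print(n,k.sum(),np.percentile(a[k],[3,50,97]).round(1) if k.any() else"")
      ~^^~~~~~
ValueError: operands could not be broadcast together with shapes (481,480) (480,480)
```

```bash
sed -i 's/imread(f)/imread(f)[:480,:480]/' ang.py; python3 ang.py q1,156,147 q3,157,158
```

```text
red 1499 [56.  59.8 63.4]
green 1694 [11.2 14.9 18.4]
bar 5209 83.88062 through [242.18794 216.59167]
red 103 [62.6 63.  63.7]
green 1723 [11.1 14.9 18.5]
bar 4044 -70.97173 through [237.25618 236.14145]
```

The lever sits at about 58.7° by the covered part of the red band, which spans 56 to 63.4°, so it is on the mark. Next is the beaker: I'll move over and look from above with J6 wound towards 170, so the side grasp can pour later.

Run:
```python
from h import *
s=bot.state();print(s["joint_positions"].round(1));print(delta([.44,-.03,.35],[180,0,150]))
t=capture("top")
for n in("pan","mat","beaker"):
  for d in masks_of(t,n): 
    e=edge(d["region"]);(x,y),r=cv2.minEnclosingCircle(e.astype(np.float32));print(n,round(d["p"],2),d["rect"],[onz(t,(x,y),z)[:2].round(3) for z in(0,.058,.099)])
```

```text
[ 30.3  14.2  27.5 103.4   0.    0.2]
(array([ 0.5342, -0.7898, -0.099 ]), array([-2.000e-04, -3.000e-04,  3.339e-01]))
pan 0.91 [359.2, 168.2, 403.7, 215.4] [array([ 0.608, -0.274]), array([ 0.604, -0.266]), array([ 0.601, -0.26 ])]
mat 0.64 [385.1, 231.3, 406.9, 261.2] [array([ 0.406, -0.309]), array([ 0.409, -0.3  ]), array([ 0.411, -0.293])]
beaker 0.63 [389.5, 236.1, 407.1, 256.4] [array([ 0.402, -0.335]), array([ 0.405, -0.325]), array([ 0.407, -0.318])]
beaker 0.24 [425.4, 203.3, 449.1, 270.7] [array([ 0.44 , -0.496]), array([ 0.441, -0.48 ]), array([ 0.443, -0.47 ])]
```

Emit:
carry_out(deltas=[[[0.534,-0.79,-0.1],[0,0,0.334],1],[[0.534,-0.79,-0.1],[0,0,0.334],1],[[0.534,-0.79,-0.1],[0,0,0.334],1],[[0.534,-0.79,-0.1],[0,0,0.334],1],[[0.534,-0.79,-0.1],[0,0,0.334],1],[[0.534,-0.79,-0.1],[0,0,0.334],1],[[0.534,-0.79,-0.1],[0,0,0.334],1],[[0.534,-0.79,-0.1],[0,0,0.334],1]])

```text
clock: 9.3
tcp_pos: [0.4394, -0.0326, 0.3504]
tool_rot: [-179.9, -0.0, 149.7]
force: [-0.2, 0.3, 0.1]
width: 0.0854
grasp_force: 0.0
```

Emit:
carry_out(deltas=[[[0,0,0],[0,0,0.37],1],[[0,0,0],[0,0,0.37],1],[[0,0,0],[0,0,0.37],1],[[0,0,0],[0,0,0.37],1],[[0,0,0],[0,0,0.37],1],[[0,0,0],[0,0,0.37],1],[[0,0,0],[0,0,0.37],1],[[0,0,0],[0,0,0.37],1]])

```text
clock: 10.1
tcp_pos: [0.4399, -0.0298, 0.3499]
tool_rot: [-179.9, -0.0, 83.1]
force: [0.4, 0.1, -0.3]
width: 0.0857
grasp_force: 0.0
```

Run:
```python
from h import *
s=bot.state();print(s["tcp_pos"],s["tool_rot"],s["joint_positions"].round(1));print(delta([.42,-.28,.35],[180,0,-10]))
```

```text
[ 0.43986668 -0.02979126  0.34985021] [-1.79879745e+02 -1.23391919e-02  8.30863118e+01] [-12.6  -5.7  11.2 107.1   0.   84.3]
(array([-6.27e-01,  2.60e-02, -6.00e-04]), array([-6.000e-04,  5.000e-04,  5.171e-01]))
```

Emit:
carry_out(deltas=[[[-0.627,0.026,0],[0,0,0.517],1],[[-0.627,0.026,0],[0,0,0.517],1],[[-0.627,0.026,0],[0,0,0.517],1],[[-0.627,0.026,0],[0,0,0.517],1],[[-0.627,0.026,0],[0,0,0.517],1],[[-0.627,0.026,0],[0,0,0.517],1],[[-0.627,0.026,0],[0,0,0.517],1],[[-0.627,0.026,0],[0,0,0.517],1]])

```text
clock: 10.9
tcp_pos: [0.4211, -0.2807, 0.3494]
tool_rot: [-179.9, 0.1, 14.2]
force: [0.5, 0.7, 0.6]
width: 0.0853
grasp_force: 0.0
```

Emit:
carry_out(deltas=[[[0,0,0],[0,0,0.135],1],[[0,0,0],[0,0,0.135],1],[[0,0,0],[0,0,0.135],1],[[0,0,0],[0,0,0.135],1]])

```text
clock: 11.3
tcp_pos: [0.4214, -0.28, 0.3499]
tool_rot: [-179.9, 0.1, -9.7]
force: [0.6, -0.2, 0.5]
width: 0.0852
grasp_force: 0.0
```

Run:
```python
from h import *
s=bot.state();w=capture("wrist");print(s["tcp_pos"],s["tool_rot"],s["joint_positions"].round(1))
for n,z in(("pan",0),("mat",.0),("beaker",.004)): print(n,[(np.round(d["xy"]),wonz(w,d["xy"],z,s)[:2].round(4),round(d["p"],2)) for d in landmark_of(w,n)])
for n,z in(("pan",.058),("mat",.004),("beaker",.099),("slab1",.014)):
  for d in masks_of(w,n):
    P=np.array([wonz(w,p,z,s)[:2] for p in edge(d["region"])]);c,r=cv2.minEnclosingCircle((P*1000).astype(np.float32));print(n,round(d["p"],2),d["rect"],np.round(c,1),round(r,1),rectfit(P))
cv2.imwrite("pics/w2.png",w["pixels"])
```

```text
[ 0.42144769 -0.27998014  0.34989261] [-1.79938710e+02  9.91755527e-02 -9.65996010e+00] [-41.2   3.9  20.7 106.9   0.  148.5]
pan [(array([286.,  41.]), array([ 0.6152, -0.2602]), 0.85), (array([ 80., 192.]), array([0.4516, 0.2154]), 0.33)]
mat [(array([354., 161.]), array([ 0.406 , -0.3337]), 0.67)]
beaker [(array([350., 164.]), array([ 0.403 , -0.3258]), 0.6)]
pan 0.72 [227.0, 0.0, 342.8, 94.4] [ 604.1 -263.8] 82.8 [594.2, -261.3, 162.5, 142.3, 77.7]
mat 0.9 [321.7, 135.1, 376.6, 192.6] [ 406.7 -323. ] 60.4 [407.1, -322.9, 89.0, 88.7, -8.8]
mat 0.59 [166.7, 148.6, 214.3, 208.4] [429.9 -56.9] 53.4 [429.8, -56.8, 91.7, 61.6, 12.2]
beaker 0.62 [329.3, 147.3, 378.6, 200.4] [ 408.6 -318.6] 36.9 [407.4, -320.7, 69.6, 67.9, -27.5]
beaker 0.53 [405.3, 53.7, 463.0, 199.3] [ 449.6 -459.6] 102.6 [450.5, -443.9, 201.5, 77.3, -2.9]
slab1 0.95 [165.7, 145.9, 215.5, 206.4] [431.5 -61.2] 50.6 [431.0, -61.3, 89.1, 59.1, 13.0]
slab1 0.92 [157.9, 54.0, 196.8, 106.8] [598.5 -71.1] 53.0 [598.3, -71.0, 90.3, 61.4, -13.3]
slab1 0.82 [66.7, 169.4, 92.5, 215.4] [450.9 207.4] 53.8 [451.8, 207.5, 93.4, 66.0, -19.7]
slab1 0.73 [241.7, 134.7, 282.8, 198.7] [ 427.2 -189.8] 51.6 [426.9, -190.6, 91.7, 57.1, -6.6]
slab1 0.59 [103.2, 155.5, 146.6, 212.2] [447.7  75.4] 51.9 [447.2, 75.7, 89.8, 64.4, 18.5]
```

View pics/w2.png

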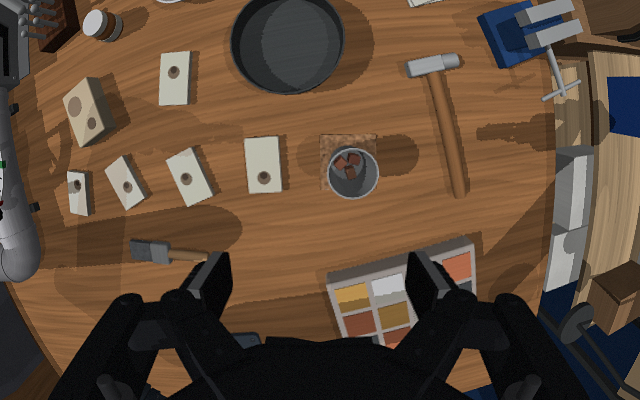

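The wrist view shows the mat at about (349,163), the beaker with its lumps in the mouth at (352,172) and the pan at (287,40), with the slabs to the left. I'll take the beaker from the side, the tool pitched 25° below level and the camera up.

```bash
cat >> h.py <<'E'
def side(h,beta,phi=0):
    "tool orientation: heading h, pitched beta below level, tool x up, then turned phi about tool z"
    h,b=np.radians([h,beta]);z=np.array([np.cos(b)*np.cos(h),np.cos(b)*np.sin(h),-np.sin(b)]);x=np.array([np.sin(b)*np.cos(h),np.sin(b)*np.sin(h),np.cos(b)])
    return R.from_matrix(np.c_[x,np.cross(z,x),z])*R.from_euler('z',phi,degrees=True)
def dR(p,r,s=None):
    s=s or bot.state();q=rot(s)
    return (q.inv().apply(np.array(p)-s["tcp_pos"])/.4).round(4),((q.inv()*r).as_rotvec()/np.pi).round(4)
E
python3 - <<'E'
from h import *
r=side(-45.6,25,-2);z=r.apply([0,0,1]);g=np.array([.4075,-.320,.068])+.026*z
print(g,r.as_euler('xyz',degrees=True));print(dR(g-.12*z+[0,0,.12],r))
E
```

```text
[ 0.42398687 -0.33683584  0.05701193] [175.71983678 -64.92525472 -40.87640464]
(array([-0.1908, -0.021 ,  0.3078]), array([-0.1191,  0.3461,  0.1678]))
```

Emit:
carry_out(deltas=[[[-0.19,-0.021,0.308],[-0.119,0.346,0.168],1],[[-0.19,-0.021,0.308],[-0.119,0.346,0.168],1],[[-0.19,-0.021,0.308],[-0.119,0.346,0.168],1],[[-0.19,-0.021,0.308],[-0.119,0.346,0.168],1],[[-0.19,-0.021,0.308],[-0.119,0.346,0.168],1],[[-0.19,-0.021,0.308],[-0.119,0.346,0.168],1],[[-0.19,-0.021,0.308],[-0.119,0.346,0.168],1],[[-0.19,-0.021,0.308],[-0.119,0.346,0.168],1]])

```text
clock: 12.5
tcp_pos: [0.405, -0.2931, 0.2358]
tool_rot: [173.1, -48.1, -34.0]
force: [-0.7, -0.4, -0.2]
width: 0.0856
grasp_force: 0.0
```

Emit:
carry_out(deltas=[[[0,0,0],[0,0,0],1],[[0,0,0],[0,0,0],1]])

```text
clock: 12.7
tcp_pos: [0.4051, -0.2905, 0.2367]
tool_rot: [173.0, -47.9, -33.4]
force: [0.6, 0.2, 0.3]
width: 0.0852
grasp_force: 0.0
```

Run:
```python
from h import *
r=side(-45.6,25,-2);z=r.apply([0,0,1]);g=np.array([.4075,-.320,.068])+.026*z
s=bot.state();print(s["tcp_pos"],s["joint_positions"].round(1));print(dR(g-.12*z,r),dR(g,r))
```

```text
[ 0.40511856 -0.29053538  0.23672676] [-43.8 -56.7 -49.6  48.8   0.7 173.1]
(array([-0.3484,  0.0015,  0.0963]), array([-0.0195,  0.0916,  0.0322])) (array([-0.2643,  0.0239,  0.3835]), array([-0.0195,  0.0916,  0.0322]))
```

Run:
```python
from h import *
r=side(-45.6,25,-2);z=r.apply([0,0,1]);g=np.array([.4075,-.320,.068])+.026*z
print(dR(g+[0,0,.12],r))
```

```text
(array([-0.0417,  0.0485,  0.1839]), array([-0.0195,  0.0916,  0.0322]))
```

Emit:
carry_out(deltas=[[[-0.042,0.048,0.184],[-0.02,0.092,0.032],1],[[-0.042,0.048,0.184],[-0.02,0.092,0.032],1],[[-0.042,0.048,0.184],[-0.02,0.092,0.032],1],[[-0.042,0.048,0.184],[-0.02,0.092,0.032],1],[[-0.042,0.048,0.184],[-0.02,0.092,0.032],1],[[-0.042,0.048,0.184],[-0.02,0.092,0.032],1]])

```text
clock: 13.3
tcp_pos: [0.4446, -0.3505, 0.1802]
tool_rot: [175.3, -65.1, -41.0]
force: [-0.4, -0.7, 0.1]
width: 0.0857
grasp_force: 0.0
```

Run:
```python
from h import *
r=side(-45.6,25,-2);z=r.apply([0,0,1]);g=np.array([.4075,-.320,.068])+.026*z
s=bot.state();print(s["tcp_pos"],s["joint_positions"].round(1),s["tool_rot"]);print(dR(g+[0,0,.12],r),dR(g,r))
w=capture("wrist")
for n,z in(("beaker",.099),("mat",.004)):
  for d in masks_of(w,n):
    P=np.array([wonz(w,p,z,s)[:2] for p in edge(d["region"])]);c,rr=cv2.minEnclosingCircle((P*1000).astype(np.float32));print(n,round(d["p"],2),d["rect"],np.round(c,1),round(rr,1),rectfit(P))
cv2.imwrite("pics/w3.png",w["pixels"])
```

```text
[ 0.4445916  -0.35050706  0.18019096] [-43.9 -56.7 -68.1  13.5  -2.  178.8] [175.30358207 -65.0517801  -40.97068288]
(array([-0.0331,  0.0122, -0.0514]), array([ 0.0028, -0.0007, -0.0003])) (array([-0.3051,  0.0019,  0.0747]), array([ 0.0028, -0.0007, -0.0003]))
mat 0.25 [300.5, 207.9, 404.3, 295.5] [ 504.5 -497.4] 76.0 [512.9, -505.7, 136.4, 107.7, 24.2]
```

View pics/w3.png

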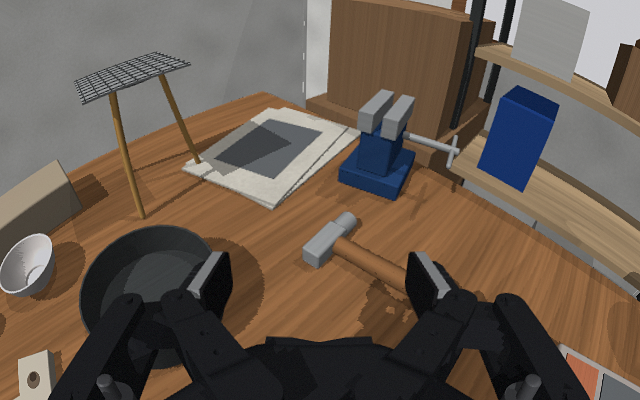

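This view looks over the beaker, which is hidden under the hand, to the pan at (150,290), and J2 is at its limit. I'll fit a planar kinematic model from the logged poses and pick a reachable grasp.

```bash
cat > kin.py <<'E'
import numpy as np
from scipy.optimize import least_squares
S=[([57.708,2.75,5.684,92.934,0,82.678],[.222,.476,.231]),([27.2,12.7,18.8,96.1,0,-17.5],[.48904,.32672,.24996]),([30.3,14.2,27.5,103.4,0,.2],[.4679,.3514,.317]),
([-12.6,-5.7,11.2,107.1,0,84.3],[.43987,-.02979,.34985]),([-41.2,3.9,20.7,106.9,0,148.5],[.42145,-.27998,.34989]),([-43.8,-56.7,-49.6,48.8,.7,173.1],[.40512,-.29054,.23673]),([-43.9,-56.7,-68.1,13.5,-2,178.8],[.44459,-.35051,.18019])]
def row(j):
    u2,u3,u4=np.radians([j[1],j[1]-j[2],j[1]-j[2]+j[3]]);s,c=np.sin,np.cos
    return [[1,0,s(u2),c(u2),s(u3),c(u3),c(u4),s(u4)],[0,1,c(u2),-s(u2),c(u3),-s(u3),-s(u4),c(u4)]]
A=[];b=[]
for j,p in S:
    h=np.radians(j[0]);A+=row(j);b+=[p[0]*np.cos(h)+p[1]*np.sin(h),p[2]]
A=np.array(A);b=np.array(b);lat=[-p[0]*np.sin(np.radians(j[0]))+p[1]*np.cos(np.radians(j[0])) for j,p in S]
K=np.linalg.lstsq(np.r_[A,1e-3*np.eye(8)],np.r_[b,np.zeros(8)],rcond=None)[0]
lo=np.array([-56.73,-69.38,-121.58]);hi=np.array([111.36,81.34,131.49])
def ik(r,z,pitch):
    best=None
    for s0 in([0,10],[-50,-50],[-50,30],[40,60],[60,20]):
        f=lambda q:np.array(row([0,q[0],q[1],pitch-q[0]+q[1]]))@K-[r,z]
        o=least_squares(f,s0,bounds=(lo[:2],hi[:2]));q=[o.x[0],o.x[1],pitch-o.x[0]+o.x[1]]
        e=np.linalg.norm(o.fun)+1e-3*max(0,q[2]-hi[2],lo[2]-q[2])
        if best is None or e<best[0]: best=(e,np.round(q,1))
    return best
if __name__=="__main__":
    print(K.round(3),np.abs(A@K-b).max(),np.round(lat,4))
    for x,y,z0 in((.4075,-.32,.068),(.4075,-.32,.16),(.604,-.264,.14)):
      for pt in(25,35,45,55):
        t=np.radians(pt);r=np.sqrt(x*x+y*y-.067**2)+.026*np.cos(t);z=z0-.026*np.sin(t);print(z0,pt,round(r,3),ik(r,z,pt))
E
python3 kin.py
```

```text
[-0.011  0.222  0.391 -0.013  0.025  0.514  0.434  0.015] 0.003765544806132337 [0.0666 0.0671 0.0673 0.0669 0.0669 0.0707 0.0557]
0.068 25 0.537 (np.float64(0.05785384256489288), array([-24.6, -69.4, -19.8]))
0.068 35 0.535 (np.float64(0.012681468025853956), array([-43.1, -69.4,   8.8]))
0.068 45 0.532 (np.float64(1.8789976216100917e-12), array([-39.5, -61.6,  22.9]))
0.068 55 0.529 (np.float64(1.3311129598242513e-13), array([-30.5, -51.3,  34.2]))
0.16 25 0.537 (np.float64(0.02949516841957192), array([-55.8, -69.4,  11.4]))
0.16 35 0.535 (np.float64(3.59447742506467e-10), array([-55.2, -63.9,  26.3]))
0.16 45 0.532 (np.float64(1.155791228389645e-11), array([-44.9, -53.5,  36.4]))
0.16 55 0.529 (np.float64(1.3890075867147406e-13), array([-34.5, -43.1,  46.5]))
0.14 25 0.679 (np.float64(6.804363002006077e-16), array([-17.8, -55.1, -12.4]))
0.14 35 0.677 (np.float64(1.2053729776447037e-13), array([-18.5, -47.5,   6. ]))
0.14 45 0.674 (np.float64(1.2604362780898647e-15), array([-15. , -38.1,  21.8]))
0.14 55 0.671 (np.float64(4.906335390229017e-13), array([ -8.9, -27.6,  36.3]))
```

Run:
```python
from kin import *
for x,y,z0,pts in((.4075,-.32,.075,(40,)),(.4075,-.32,.20,(40,)),(.604,-.264,.15,(-10,0,10,20)),(.604,-.264,.25,(0,20,40))):
  for pt in pts:
    t=np.radians(pt);r=np.sqrt(x*x+y*y-.067**2)+.023*np.cos(t);z=z0-.023*np.sin(t);print(z0,pt,round(r,3),ik(r,z,pt))
from h import *
r=side(-45.6,40,-2);z=r.apply([0,0,1]);g=np.array([.4075,-.320,.075])+.023*z
print(g,dR(g+[0,0,.11],r))
```

```text
0.075 40 0.531 (np.float64(1.336436052509145e-10), array([-45.4, -66.3,  19.1]))
0.2 40 0.531 (np.float64(2.34276407110865e-12), array([-51.2, -54.5,  36.7]))
0.15 -10 0.678 (np.float64(1.3873901483066611e-14), array([ 29., -54., -93.]))
0.15 0 0.679 (np.float64(9.820925191391734e-16), array([ 10.5, -59.6, -70.1]))
0.15 10 0.678 (np.float64(2.2694471656492718e-11), array([ -6.8, -61.1, -44.3]))
0.15 20 0.677 (np.float64(3.9461215710808595e-14), array([-17.5, -58.1, -20.6]))
0.25 0 0.679 (np.float64(2.715451922681353e-11), array([-13.9, -61.7, -47.8]))
0.25 20 0.677 (np.float64(2.184042735453088e-12), array([-29.8, -52.9,  -3.1]))
0.25 40 0.673 (np.float64(5.616245963770716e-13), array([-23.2, -34.2,  28.9]))
[ 0.41982738 -0.33258831  0.06021588] (array([-0.0523,  0.0121, -0.0582]), array([ 0.0056, -0.0838, -0.0007]))
```

Emit:
carry_out(deltas=[[[-0.052,0.012,-0.058],[0.006,-0.084,0],1],[[-0.052,0.012,-0.058],[0.006,-0.084,0],1],[[-0.052,0.012,-0.058],[0.006,-0.084,0],1],[[-0.052,0.012,-0.058],[0.006,-0.084,0],1],[[-0.052,0.012,-0.058],[0.006,-0.084,0],1]])

```text
clock: 13.95
tcp_pos: [0.419, -0.3313, 0.1645]
tool_rot: [177.9, -49.7, -42.7]
force: [-1.2, 0.5, -0.4]
width: 0.0849
grasp_force: 0.0
```

Run:
```python
from h import *
r=side(-45.6,40,-2);z=r.apply([0,0,1]);g=np.array([.4075,-.320,.075])+.023*z
s=bot.state();print(s["tcp_pos"],s["joint_positions"].round(1));print(dR(g+[0,0,.11],r),dR(g+[0,0,.05],r),dR(g,r))
w=capture("wrist");sd=capture("side");t=capture("top");cv2.imwrite("pics/s1.png",cv2.resize(sd["pixels"][200:400,200:440],None,fx=2.5,fy=2.5))
for c,f in((w,lambda p,z:wonz(w,p,z,s)),(t,lambda p,z:onz(t,p,z)),(sd,lambda p,z:onz(sd,p,z))): print([(f(d["xy"],.004)[:2].round(3),round(d["p"],2)) for d in landmark_of(c,"beaker")])
```

```text
[ 0.41900569 -0.3312783   0.16454379] [-4.560e+01 -5.090e+01 -5.660e+01  3.470e+01  1.000e-01  1.781e+02]
(array([ 0.0132,  0.0012, -0.0063]), array([-0.0007,  0.0017, -0.0006])) (array([-0.1011, -0.0023,  0.0907]), array([-0.0007,  0.0017, -0.0006])) (array([-0.1964, -0.0053,  0.1716]), array([-0.0007,  0.0017, -0.0006]))
[(array([ 0.404, -0.321]), 0.57)]
[(array([ 0.41, -0.33]), 0.53), (array([ 0.435, -0.191]), 0.46)]
[(array([ 0.406, -0.327]), 0.84)]
```

View pics/s1.png

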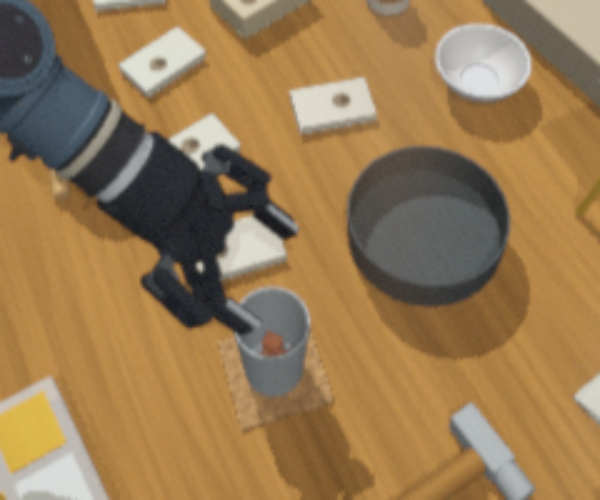

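The side crop shows the open hand above the beaker, with its rim centre at (273,320). I'll descend around it.

Emit:
carry_out(deltas=[[[-0.1,0.002,0.092],[0,0.002,0],1],[[-0.1,0.002,0.092],[0,0.002,0],1],[[-0.13,0.001,0.118],[0,0.002,0],1],[[-0.15,0.001,0.135],[0,0.002,0],1],[[-0.175,0,0.156],[0,0.002,0],1],[[-0.196,0,0.174],[0,0.002,0],1],[[-0.196,0,0.174],[0,0.002,0],1]])

```text
clock: 14.95
tcp_pos: [0.4191, -0.335, 0.0608]
tool_rot: [177.9, -49.9, -42.7]
force: [0.2, 0.7, 0.5]
width: 0.0854
grasp_force: 0.0
```

Emit:
carry_out(deltas=[[[0,0,0],[0,0,0],0.4],[[0,0,0],[0,0,0],0.2],[[0,0,0],[0,0,0],0.2],[[0,0,0],[0,0,0],0.2],[[0,0,0],[0,0,0],0.2]])

```text
clock: 15.45
tcp_pos: [0.4203, -0.3361, 0.0639]
tool_rot: [177.8, -50.3, -42.6]
force: [-1.6, 2.0, 5.5]
width: 0.0652
grasp_force: 66.3
```

Run:
```python
from h import *
s=bot.state();print(s["tcp_pos"],s["tool_rot"],s["joint_positions"].round(1),s["width"],s["grasp_force"],s["force"])
sd=capture("side");cv2.imwrite("pics/s2.png",cv2.resize(sd["pixels"][260:400,240:400],None,fx=4,fy=4))
r=side(-45.6,40,-2);p=s["tcp_pos"];print(dR(p+[0,0,.19],r))
```

```text
[ 0.42028602 -0.33607372  0.06391337] [177.84998944 -50.2838634  -42.63845756] [-46.1 -45.1 -66.2  18.6   0.5 177.8] 0.06519531098055616 66.28380041904165 [-1.6313756   2.02814296  5.48435973]
(array([ 0.3653,  0.0114, -0.3033]), array([-0.0007, -0.0018, -0.0006]))
```

View pics/s2.png

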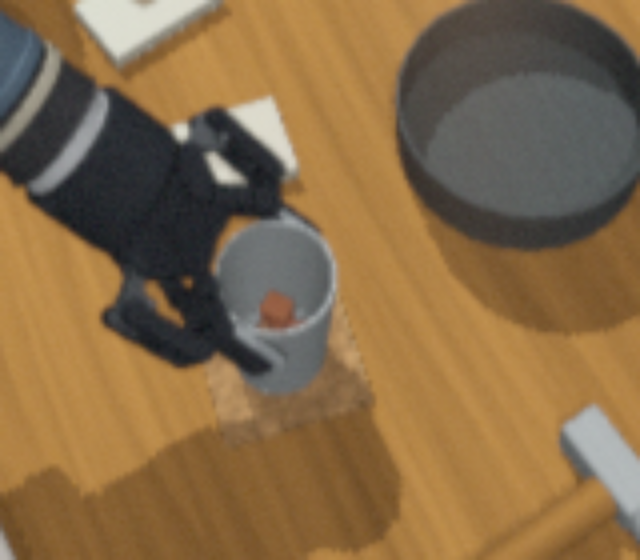

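The side crop shows the pads around the upper part of the beaker, whose rim is centred at (277,275). The opening is 65 mm as expected, so I'll lift.

Emit:
carry_out(deltas=[[[0.09,0.0,-0.075],[0,0,0],0.2],[[0.18,0.0,-0.15],[0,0,0],0.2],[[0.27,0.0,-0.225],[0,0,0],0.2],[[0.365,0.0,-0.303],[0,0,0],0.2],[[0.365,0.0,-0.303],[0,0,0],0.2]])

```text
clock: 16.0
tcp_pos: [0.4252, -0.3346, 0.2628]
tool_rot: [177.8, -50.9, -42.6]
force: [0.5, -0.3, 0.6]
width: 0.0651
grasp_force: 68.1
```

Run:
```python
from h import *
s=bot.state();print(s["tcp_pos"],s["tool_rot"],s["width"],s["grasp_force"],s["force"])
r=side(-31.6,40,-2);z=r.apply([0,0,1]);print(dR(np.array([.609,-.296,.26])+.023*z,r))
```

```text
[ 0.42515134 -0.3346419   0.26284894] [177.80185662 -50.94227542 -42.62482654] 0.06507366862402338 68.11005069208477 [ 0.46685586 -0.34774042  0.55928839]
(array([ 0.1649, -0.4009,  0.258 ]), array([ 0.0595, -0.0034, -0.0502]))
```

Emit:
carry_out(deltas=[[[0.165,-0.4,0.258],[0.06,-0.003,-0.05],0.2],[[0.165,-0.4,0.258],[0.06,-0.003,-0.05],0.2],[[0.165,-0.4,0.258],[0.06,-0.003,-0.05],0.2],[[0.165,-0.4,0.258],[0.06,-0.003,-0.05],0.2],[[0.165,-0.4,0.258],[0.06,-0.003,-0.05],0.2],[[0.165,-0.4,0.258],[0.06,-0.003,-0.05],0.2]])

```text
clock: 16.6
tcp_pos: [0.6205, -0.3013, 0.2241]
tool_rot: [178.2, -48.5, -28.8]
force: [-1.6, 0.5, -1.9]
width: 0.0649
grasp_force: 68.3
```

Run:
```python
from h import *
s=bot.state();print(s["tcp_pos"],s["tool_rot"],s["joint_positions"].round(1),s["width"],s["grasp_force"],s["force"])
r=side(-31.6,5,-2);z=r.apply([0,0,1]);print(dR(np.array([.609,-.296,.16])+.023*z,r))
for n in("side","top"):
  c=capture(n);print(n,[(d["rect"],round(d["p"],2)) for d in masks_of(c,"beaker")],[(d["rect"],round(d["p"],2)) for d in spot_in(c,"lump1")])
cv2.imwrite("pics/t3.png",capture("top")["pixels"])
```

```text
[ 0.62047774 -0.30131259  0.22411021] [178.15717623 -48.54364013 -28.76293318] [-31.6 -20.1 -31.9  29.6   0.3 178.1] 0.06486468017717625 68.3002750984815 [-1.64504351  0.49290507 -1.90294234]
(array([-0.1069,  0.0009,  0.1288]), array([-0.0084,  0.2022, -0.0012]))
side [([366.4, 229.2, 399.0, 279.1], 0.71)] [([376.8, 207.6, 411.7, 241.3], 0.16)]
top [([318.5, 224.0, 334.9, 250.2], 0.32)] []
```

Emit:
carry_out(deltas=[[[-0.107,0.001,0.129],[-0.008,0.202,0],0.2],[[-0.107,0.001,0.129],[-0.008,0.202,0],0.2],[[-0.107,0.001,0.129],[-0.008,0.202,0],0.2],[[-0.107,0.001,0.129],[-0.008,0.202,0],0.2],[[-0.107,0.001,0.129],[-0.008,0.202,0],0.2],[[-0.107,0.001,0.129],[-0.008,0.202,0],0.2],[[-0.107,0.001,0.129],[-0.008,0.202,0],0.2]])

```text
clock: 17.65
tcp_pos: [0.6284, -0.3101, 0.1634]
tool_rot: [158.3, -85.2, -10.0]
force: [-0.1, 0.7, -3.1]
width: 0.065
grasp_force: 68.4
```

Run:
```python
from h import *
s=bot.state();print(s["tcp_pos"],s["tool_rot"],s["joint_positions"].round(1),s["force"])
r=side(-31.6,5,-2);z=r.apply([0,0,1]);print(dR(np.array([.609,-.296,.16])+.023*z,r))
```

```text
[ 0.62837408 -0.31006693  0.16339029] [158.30252885 -85.22941162  -9.98292969] [-31.7  -2.4 -60.5 -53.7  -0.  178.2] [-0.11225836  0.68462586 -3.11988696]
(array([-0.0135, -0.005 , -0.0014]), array([ 0.0009, -0.0031, -0.0014]))
```

Emit:
carry_out(deltas=[[[0,0,0],[0,0,-0.38],0.2],[[0,0,0],[0,0,-0.38],0.2],[[0,0,0],[0,0,-0.38],0.2],[[0,0,0],[0,0,-0.38],0.2],[[0,0,0],[0,0,-0.38],0.2],[[0,0,0],[0,0,-0.38],0.2],[[0,0,0],[0,0,-0.38],0.2],[[0,0,0],[0,0,-0.38],0.2]])

```text
clock: 18.45
tcp_pos: [0.6298, -0.3109, 0.1663]
tool_rot: [94.6, -19.4, 56.7]
force: [1.0, 0.1, -2.5]
width: 0.0652
grasp_force: 68.5
```

Emit:
carry_out(deltas=[[[0,0,0],[0,0,-0.1],0.2],[[0,0,0],[0,0,-0.1],0.2],[[0,0,0],[0,0,-0.2],0.2],[[0,0,0],[0,0,-0.2],0.2],[[0,0,0],[0,0,-0.3],0.2],[[0,0,0],[0,0,-0.3],0.2],[[0,0,0],[0,0,-0.38],0.2],[[0,0,0],[0,0,-0.38],0.2]])

```text
clock: 19.25
tcp_pos: [0.6298, -0.3109, 0.1664]
tool_rot: [96.6, 48.7, 63.2]
force: [-0.1, 0.2, -2.1]
width: 0.0652
grasp_force: 68.3
```

Emit:
carry_out(deltas=[[[0,0,0],[0,0,-0.08],0.2],[[0,0,0],[0,0,-0.08],0.2],[[0,0,0],[0,0,-0.08],0.2],[[0,0,0],[0,0,-0.08],0.2],[[0,0,0],[0,0,-0.08],0.2],[[0,0,0],[0,0,-0.08],0.2],[[0,0,0],[0,0,-0.08],0.2],[[0,0,0],[0,0,-0.08],0.2]])

```text
clock: 20.05
tcp_pos: [0.6299, -0.3101, 0.1648]
tool_rot: [99.7, 62.6, 67.0]
force: [0.1, -0.4, -0.3]
width: 0.0651
grasp_force: 68.2
```

Run:
```python
from h import *
s=bot.state();print(s["tcp_pos"],s["joint_positions"].round(1),s["force"],s["width"])
c=capture("side");print([(np.round(d["rect"]).tolist(),round(d["p"],2)) for d in spot_in(c,"lump1")]);cv2.imwrite("pics/s4.png",cv2.resize(c["pixels"][170:370,280:480],None,fx=3,fy=3))
```

```text
[ 0.62989786 -0.31014897  0.16475336] [-31.7  -2.5 -60.3 -53.4  -0.   27. ] [ 0.10181661 -0.35886606 -0.3129624 ] 0.0650802996754014
[([355.0, 297.0, 362.0, 303.0], 0.64), ([367.0, 301.0, 370.0, 304.0], 0.55)]
```

View pics/s4.png

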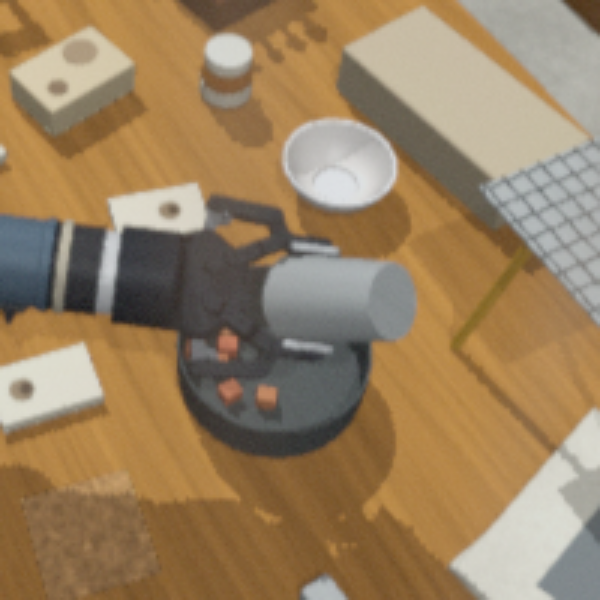

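The side crop shows lumps in the pan at (228,345), (230,392) and (267,397), with the rest hidden by the hand. I'll tip it a little further, shake, then roll it back.

Emit:
carry_out(deltas=[[[0,0,0],[0,0,-0.09],0.2],[[0,0,0],[0,0,-0.09],0.2],[[0,0,0],[0,0,-0.03],0.2],[[0,0,0],[0,0,-0.09],0.2],[[0,0,0],[0,0,-0.03],0.2],[[0,0,0],[0,0,-0.09],0.2],[[0,0,0],[0,0,-0.09],0.2],[[0,0,0],[0,0,0],0.2]])

```text
clock: 20.95
tcp_pos: [0.6299, -0.3102, 0.1648]
tool_rot: [102.9, 69.7, 70.5]
force: [0.0, 0.2, -1.0]
width: 0.0652
grasp_force: 68.3
```

Emit:
carry_out(deltas=[[[0,0,0],[0,0,0.38],0.2],[[0,0,0],[0,0,0.38],0.2],[[0,0,0],[0,0,0.38],0.2],[[0,0,0],[0,0,0.38],0.2],[[0,0,0],[0,0,0.38],0.2],[[0,0,0],[0,0,0.38],0.2],[[0,0,0],[0,0,0.38],0.2],[[0,0,0],[0,0,0.38],0.2]])

```text
clock: 21.75
tcp_pos: [0.6299, -0.3102, 0.1648]
tool_rot: [94.5, 1.7, 58.4]
force: [-1.0, 0.2, -0.6]
width: 0.065
grasp_force: 68.3
```

Emit:
carry_out(deltas=[[[0,0,0],[0,0,0.38],0.2],[[0,0,0],[0,0,0.38],0.2],[[0,0,0],[0,0,0.38],0.2],[[0,0,0],[0,0,0.38],0.2],[[0,0,0],[0,0,0.38],0.2],[[0,0,0],[0,0,0.38],0.2],[[0,0,0],[0,0,0.38],0.2],[[0,0,0],[0,0,0.38],0.2]])

```text
clock: 22.55
tcp_pos: [0.6299, -0.3102, 0.1648]
tool_rot: [101.1, -66.3, 48.1]
force: [0.1, -0.5, -2.1]
width: 0.0647
grasp_force: 68.3
```

Run:
```python
from h import *
s=bot.state();print(s["tcp_pos"],s["tool_rot"],s["joint_positions"].round(1))
r=side(-31.6,40,-2);z=r.apply([0,0,1]);print(dR(np.array([.609,-.296,.26])+.023*z,r))
```

```text
[ 0.62990844 -0.31015532  0.16480365] [101.14729631 -66.34244742  48.08025196] [-31.7  -2.5 -60.3 -53.4  -0.  156.7]
(array([ 0.1839,  0.0761, -0.0346]), array([ 0.0439, -0.1937,  0.1141]))
```

Emit:
carry_out(deltas=[[[0.184,0.076,-0.035],[0.044,-0.194,0.114],0.2],[[0.184,0.076,-0.035],[0.044,-0.194,0.114],0.2],[[0.184,0.076,-0.035],[0.044,-0.194,0.114],0.2],[[0.184,0.076,-0.035],[0.044,-0.194,0.114],0.2],[[0.184,0.076,-0.035],[0.044,-0.194,0.114],0.2],[[0.184,0.076,-0.035],[0.044,-0.194,0.114],0.2],[[0.184,0.076,-0.035],[0.044,-0.194,0.114],0.2]])

```text
clock: 23.25
tcp_pos: [0.6249, -0.3044, 0.2498]
tool_rot: [177.2, -50.0, -28.3]
force: [1.1, -1.4, -0.4]
width: 0.0652
grasp_force: 68.4
```

Run:
```python
from h import *
s=bot.state();print(s["tcp_pos"],s["tool_rot"],s["joint_positions"].round(1))
r=side(-45.6,40,-2);print(dR([.4200,-.3352,.21],r))
for n in("side","top"):
  c=capture(n);print([(np.round(d["rect"]).tolist(),round(d["p"],2)) for d in spot_in(c,"lump1")])
```

```text
[ 0.62494351 -0.30444805  0.24979178] [177.21987148 -49.99923843 -28.28330706] [-31.3 -20.8 -30.4  30.3  -0.5 178.1]
(array([-0.3428,  0.3224, -0.2384]), array([-0.0582, -0.0025,  0.0507]))
[([350.0, 286.0, 358.0, 294.0], 0.57), ([340.0, 281.0, 347.0, 291.0], 0.46), ([353.0, 295.0, 361.0, 305.0], 0.42)]
[]
```

Move to above the mat and check there.

Emit:
carry_out(deltas=[[[-0.343,0.322,-0.238],[-0.058,-0.003,0.051],0.2],[[-0.343,0.322,-0.238],[-0.058,-0.003,0.051],0.2],[[-0.343,0.322,-0.238],[-0.058,-0.003,0.051],0.2],[[-0.343,0.322,-0.238],[-0.058,-0.003,0.051],0.2],[[-0.343,0.322,-0.238],[-0.058,-0.003,0.051],0.2],[[-0.343,0.322,-0.238],[-0.058,-0.003,0.051],0.2],[[-0.343,0.322,-0.238],[-0.058,-0.003,0.051],0.2]])

```text
clock: 24.15
tcp_pos: [0.4198, -0.3357, 0.2054]
tool_rot: [177.3, -49.8, -42.1]
force: [-0.5, -0.7, -0.8]
width: 0.065
grasp_force: 68.3
```

Run:
```python
from h import *
s=bot.state();print(s["tcp_pos"],s["tool_rot"],s["joint_positions"].round(1),s["force"])
r=side(-45.6,40,-2);print(dR([.4200,-.3352,.0755],r),dR([.4200,-.3352,.0615],r))
c=capture("side");print([(np.round(d["rect"]).tolist(),round(d["p"],2)) for d in spot_in(c,"lump1")])
cv2.imwrite("pics/s5.png",cv2.resize(c["pixels"][200:370,250:430],None,fx=3.3,fy=3.3))
```

```text
[ 0.41983305 -0.33571105  0.20537717] [177.27994828 -49.82757628 -42.05452354] [-45.9 -50.5 -51.9  38.7   0.3 177.5] [-0.46485973 -0.7491953  -0.76737207]
(array([-0.2485, -0.0111,  0.2087]), array([0.    , 0.0007, 0.0016])) (array([-0.2752, -0.0122,  0.2313]), array([0.    , 0.0007, 0.0016]))
[([364.0, 298.0, 370.0, 307.0], 0.57), ([345.0, 283.0, 346.0, 289.0], 0.5), ([350.0, 298.0, 363.0, 305.0], 0.39)]
```

View pics/s5.png

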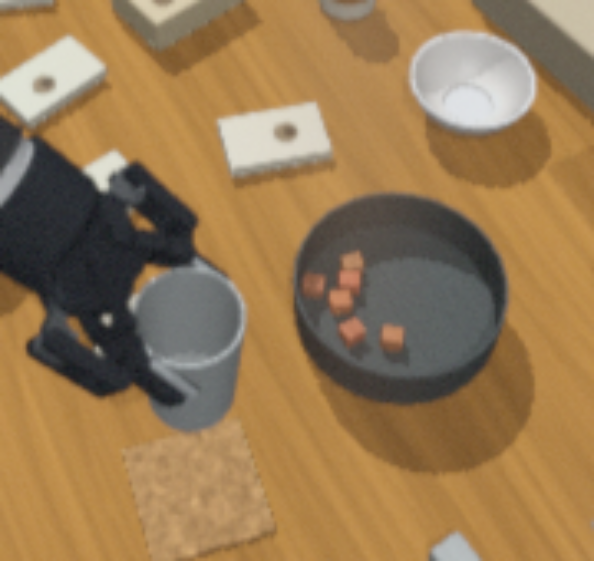

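Six lumps lie in the pan, around (350,300), and the beaker is empty above its mat. I'll set it down.

Emit:
carry_out(deltas=[[[-0.09,-0.004,0.075],[0,0,0],0.2],[[-0.17,-0.007,0.142],[0,0,0],0.2],[[-0.235,-0.01,0.198],[0,0,0],0.2],[[-0.25,-0.011,0.21],[0,0,0],0.2],[[-0.26,-0.011,0.218],[0,0,0],0.2],[[-0.272,-0.011,0.228],[0,0,0],0.2],[[-0.272,-0.011,0.228],[0,0,0],0.2]])

```text
clock: 24.95
tcp_pos: [0.4201, -0.3364, 0.0667]
tool_rot: [177.3, -50.0, -42.1]
force: [-1.2, 0.4, -2.1]
width: 0.065
grasp_force: 68.3
```

Run:
```python
from h import *
s=bot.state();print(s["tcp_pos"],s["tool_rot"],s["force"],s["width"])
r=side(-45.6,40,-2);print(dR(s["tcp_pos"]+[0,0,.13],r,s))
```

```text
[ 0.42011002 -0.33639289  0.06665247] [177.25394193 -49.98003525 -42.05857675] [-1.17737197  0.39838705 -2.13484685] 0.06501118033428115
(array([ 0.2489,  0.01  , -0.2088]), array([ 0.0002, -0.0002,  0.0015]))
```

Emit:
carry_out(deltas=[[[-0.004,0,0.003],[0,0,0],0.2],[[-0.006,0,0.005],[0,0,0],0.2],[[-0.006,0,0.005],[0,0,0],0.2],[[-0.006,0,0.005],[0,0,0],0.2]])

```text
clock: 25.35
tcp_pos: [0.42, -0.3366, 0.0639]
tool_rot: [177.3, -50.1, -42.1]
force: [-0.6, -0.4, 3.1]
width: 0.0655
grasp_force: 68.4
```

Contact (3 N) at the height where it was gripped. Open and rise.

Emit:
carry_out(deltas=[[[0,0,0],[0,0,0],0.7],[[0,0,0],[0,0,0],1],[[0,0,0],[0,0,0],1],[[0,0,0],[0,0,0],1],[[0.04,0,-0.033],[0,0,0],1],[[0.1,0,-0.083],[0,0,0],1],[[0.2,0.0,-0.167],[0,0,0],1],[[0.28,0,-0.234],[0,0,0],1]])

```text
clock: 26.15
tcp_pos: [0.4224, -0.3325, 0.2083]
tool_rot: [177.3, -49.8, -42.1]
force: [1.9, -0.4, 1.5]
width: 0.0855
grasp_force: 0.0
```

Run:
```python
from h import *
s=bot.state();print(s["tcp_pos"],s["joint_positions"].round(1))
c=capture("side");
for n in("mat","beaker"): print(n,[(onz(c,d["xy"],0.004)[:2].round(4),round(d["p"],2)) for d in landmark_of(c,n)],[(np.round(d["rect"]).tolist(),round(d["p"],2)) for d in spot_in(c,n)])
print(delta([.43,-.10,.40],[180,0,-10]))
```

```text
[ 0.42235713 -0.33249899  0.2082785 ] [-45.1 -50.4 -51.5  39.   -0.4 178. ]
mat [(array([ 0.4025, -0.3238]), 0.81), (array([ 0.7706, -0.1082]), 0.62)] [([289.0, 334.0, 331.0, 371.0], 0.89), ([284.0, 182.0, 323.0, 214.0], 0.3), ([232.0, 115.0, 268.0, 138.0], 0.18)]
beaker [(array([ 0.4047, -0.3235]), 0.71), (array([ 0.4105, -0.3284]), 0.38)] [([294.0, 314.0, 322.0, 359.0], 0.74), ([366.0, 296.0, 370.0, 306.0], 0.39), ([348.0, 286.0, 358.0, 292.0], 0.38)]
(array([ 0.1262, -0.4152, -0.6195]), array([ 0.0912, -0.2653, -0.1733]))
```

The beaker stands on the mat again. Next are the slabs: I'll unwind J6 in stages towards the grasp yaw (slab yaw + 180) over the slab nearest the beaker.

Run:
```python
from h import *
print(delta([.4265,-.1905,.36],[180,0,60]))
```

```text
(array([ 0.1436, -0.25  , -0.436 ]), array([ 0.2553, -0.1857, -0.5333]))
```

Emit:
carry_out(deltas=[[[0.09,0,-0.075],[0,0,0],1],[[0.18,0,-0.15],[0,0,0],1],[[0.144,-0.25,-0.436],[0.255,-0.186,-0.533],1],[[0.144,-0.25,-0.436],[0.255,-0.186,-0.533],1],[[0.144,-0.25,-0.436],[0.255,-0.186,-0.533],1],[[0.144,-0.25,-0.436],[0.255,-0.186,-0.533],1],[[0.144,-0.25,-0.436],[0.255,-0.186,-0.533],1],[[0.144,-0.25,-0.436],[0.255,-0.186,-0.533],1]])

```text
clock: 27.2
tcp_pos: [0.4263, -0.1897, 0.3582]
tool_rot: [165.5, -25.6, 10.9]
force: [-0.2, 0.3, 0.1]
width: 0.0854
grasp_force: 0.0
```

Run:
```python
from h import *
s=bot.state();print(s["tcp_pos"],s["tool_rot"],s["joint_positions"].round(1));print(delta([.4265,-.1905,.30],[180,0,115]),delta([.4265,-.1905,.25],[180,0,173]))
```

```text
[ 0.42630816 -0.18967874  0.35824379] [165.46944097 -25.6089087   10.86722869] [-38.2 -33.8 -14.6  81.2   8.7 136.4]
(array([-0.0629, -0.0309,  0.1277]), array([ 0.186 , -0.0283, -0.5823])) (array([-0.1169, -0.0592,  0.2368]), array([ 0.2195,  0.0814, -0.8916]))
```

Emit:
carry_out(deltas=[[[-0.063,-0.031,0.128],[0.186,-0.028,-0.582],1],[[-0.063,-0.031,0.128],[0.186,-0.028,-0.582],1],[[-0.063,-0.031,0.128],[0.186,-0.028,-0.582],1],[[-0.063,-0.031,0.128],[0.186,-0.028,-0.582],1],[[-0.063,-0.031,0.128],[0.186,-0.028,-0.582],1],[[-0.063,-0.031,0.128],[0.186,-0.028,-0.582],1],[[-0.063,-0.031,0.128],[0.186,-0.028,-0.582],1],[[-0.063,-0.031,0.128],[0.186,-0.028,-0.582],1]])

```text
clock: 28.0
tcp_pos: [0.4263, -0.1913, 0.299]
tool_rot: [169.0, -6.0, 76.0]
force: [-0.5, -0.5, 0.5]
width: 0.0855
grasp_force: 0.0
```

Run:
```python
from h import *
s=bot.state();print(s["tcp_pos"],s["tool_rot"],s["joint_positions"].round(1));print(delta([.4265,-.1905,.25],[180,0,173]))
```

```text
[ 0.42627006 -0.19130796  0.29899898] [169.02736355  -5.9561625   75.95120495] [-39.2 -14.1  -3.   93.5  10.   66. ]
(array([-0.0106, -0.0232,  0.1198]), array([ 0.0736,  0.0269, -0.54  ]))
```

Emit:
carry_out(deltas=[[[-0.011,-0.023,0.12],[0.074,0.027,-0.54],1],[[-0.011,-0.023,0.12],[0.074,0.027,-0.54],1],[[-0.011,-0.023,0.12],[0.074,0.027,-0.54],1],[[-0.011,-0.023,0.12],[0.074,0.027,-0.54],1],[[-0.011,-0.023,0.12],[0.074,0.027,-0.54],1],[[-0.011,-0.023,0.12],[0.074,0.027,-0.54],1],[[-0.011,-0.023,0.12],[0.074,0.027,-0.54],1],[[-0.011,-0.023,0.12],[0.074,0.027,-0.54],1]])

```text
clock: 28.8
tcp_pos: [0.4267, -0.1905, 0.25]
tool_rot: [175.8, 0.4, 143.8]
force: [-0.0, -0.4, -0.0]
width: 0.0857
grasp_force: 0.0
```

```bash
cat > m.py <<'E'
from h import *
from scipy.optimize import least_squares
def fitbox(P,prj,x0,dims,z0=0):
    "box pose (x,y,yaw deg) whose projected outline fits contour pixels P; also rms px"
    a,b,c=dims;C=np.array([[i*a/2,j*b/2,k*c] for i in(-1,1) for j in(-1,1) for k in(0,1)])
    P=[tuple(map(float,p)) for p in P[::2]]
    def f(v):
        V=R.from_euler('z',v[2]*100,degrees=True).apply(C)+[v[0],v[1],z0]
        h=cv2.convexHull(np.array([prj(q) for q in V],np.float32));return [cv2.pointPolygonTest(h,p,True) for p in P]
    o=least_squares(f,[x0[0],x0[1],x0[2]/100],loss="soft_l1",f_scale=.7,diff_step=1e-4,x_scale=[.01,.01,.05])
    return o.x[0],o.x[1],o.x[2]*100,np.sqrt(np.mean(np.square(o.fun)))
DIM={"slab1":(.09,.055,.014),"brick":(.11,.076,.04)}
def look(label,z0=0,dims=None,only=None):
    s=bot.state();w=capture("wrist");out=[];dims=dims or DIM[label]
    for d in masks_of(w,label):
        l,t,r,b=d["rect"]
        if d["p"]<.4 or l<2 or t<2 or r>637 or b>340: continue
        e=edge(d["region"]);x=rectfit([wonz(w,p,z0+dims[2],s)[:2] for p in e])
        if only is not None and np.hypot(x[0]/1e3-only[0],x[1]/1e3-only[1])>.07: continue
        out.append(np.array(fitbox(e,lambda q:wproj(w,q,s),(x[0]/1e3,x[1]/1e3,x[4]),dims,z0)));print(label,round(d["p"],2),out[-1].round(4),x[2:4])
    return s,w,out
if __name__=="__main__":
    s,w,o=look("slab1");print(s["tcp_pos"],s["tool_rot"],s["joint_positions"].round(1))
    c=min(o,key=lambda v:np.hypot(*(v[:2]-s["tcp_pos"][:2])))
    for z in(.03,.0): print(delta([c[0],c[1],z],[180,0,c[2]+180],s))
E
python3 m.py
```

```text
slab1 0.73 [  0.4512   0.2145 -17.0357   0.5332] [91.1, 70.1]
slab1 0.72 [ 0.4464  0.0808 17.5199  0.9704] [93.2, 60.2]
slab1 0.65 [ 0.4305 -0.0584 12.4889  0.79  ] [91.7, 57.0]
slab1 0.63 [ 0.426  -0.1889 -6.2964  1.1259] [89.4, 56.2]
slab1 0.62 [  0.5996  -0.0681 -13.3216   1.1395] [94.4, 58.6]
[ 0.4266574  -0.19051897  0.25000077] [175.84069836   0.40726021 143.84592645] [-35.1  -6.6  -1.4  94.7   4.2   1. ]
(array([ 0.0076, -0.0376,  0.5487]), array([ 0.022 ,  0.0082, -0.1657]))
(array([ 0.0081, -0.043 ,  0.6235]), array([ 0.022 ,  0.0082, -0.1657]))
```

Emit:
carry_out(deltas=[[[0,0,0],[0.022,0.008,-0.166],1],[[0,0,0],[0.022,0.008,-0.166],1],[[0,0,0],[0.022,0.008,-0.166],1],[[0,0,0],[0.022,0.008,-0.166],1],[[0,0,0],[0.022,0.008,-0.166],1]])

```text
clock: 29.4
tcp_pos: [0.4271, -0.1905, 0.2514]
tool_rot: [-180.0, 0.2, 173.3]
force: [-1.3, 0.7, -0.5]
width: 0.0854
grasp_force: 0.0
```

```bash
python3 m.py
```

```text
slab1 0.94 [ 0.4257 -0.1892 -6.9945  0.5839] [91.6, 57.4]
slab1 0.79 [ 0.4303 -0.0585 12.316   0.8555] [92.1, 58.5]
slab1 0.75 [  0.4513   0.2147 -16.3128   0.767 ] [90.3, 68.5]
slab1 0.69 [  0.6003  -0.0667 -13.2576   5.0011] [95.3, 58.6]
slab1 0.6 [ 0.4466  0.0809 16.9204  0.7925] [94.6, 62.2]
[ 0.42713953 -0.19049663  0.25139634] [-179.96784876    0.20537874  173.27060129] [-32.3  -5.6  -0.3  95.2   0.1 -25.6]
(array([0.006 , 0.0031, 0.5535]), array([-0.0002,  0.0011,  0.0015]))
(array([0.0062, 0.0032, 0.6285]), array([-0.0002,  0.0011,  0.0015]))
```

Emit:
carry_out(deltas=[[[0.006,0.003,0.3],[0,0.001,0.002],1],[[0.006,0.003,0.55],[0,0.001,0.002],1],[[0.006,0.003,0.55],[0,0.001,0.002],1],[[0.006,0.003,0.55],[0,0.001,0.002],1],[[0.006,0.003,0.55],[0,0.001,0.002],1],[[0.006,0.003,0.6],[0,0.001,0.002],1],[[0.006,0.003,0.628],[0,0.001,0.002],1],[[0.006,0.003,0.628],[0,0.001,0.002],1]])

```text
clock: 30.3
tcp_pos: [0.4251, -0.1894, -0.0003]
tool_rot: [-180.0, -0.1, 173.0]
force: [0.3, -0.3, 0.4]
width: 0.0851
grasp_force: 0.0
```

Emit:
carry_out(deltas=[[[0,0,0],[0,0,0],0.6],[[0,0,0],[0,0,0],0.1],[[0,0,0],[0,0,0],0.1],[[0,0,0],[0,0,0],0.1],[[0,0,0],[0,0,0],0.1]])

```text
clock: 30.8
tcp_pos: [0.4286, -0.1914, 0.0039]
tool_rot: [-179.8, 0.4, 173.0]
force: [-1.4, -0.2, 7.2]
width: 0.0526
grasp_force: 63.5
```

Run:
```python
from h import *
print(delta([.50,-.0,.25],[180,0,-166]),delta([.4286,-.1914,.12],[180,0,173]))
```

```text
(array([-0.1233,  0.4942, -0.6164]), array([-0.0016,  0.0019, -0.1164])) (array([-0.0019, -0.0011, -0.2902]), array([-0.0012,  0.0022,  0.0002]))
```

Emit:
carry_out(deltas=[[[0,0,-0.1],[0,0,0],0.1],[[0,0,-0.2],[0,0,0],0.1],[[-0.123,0.494,-0.62],[0,0,-0.116],0.1],[[-0.123,0.494,-0.62],[0,0,-0.116],0.1],[[-0.123,0.494,-0.62],[0,0,-0.116],0.1],[[-0.123,0.494,-0.62],[0,0,-0.116],0.1],[[-0.123,0.494,-0.62],[0,0,-0.116],0.1],[[-0.123,0.494,-0.62],[0,0,-0.116],0.1]])

```text
clock: 31.6
tcp_pos: [0.5013, 0.0037, 0.2537]
tool_rot: [-179.8, 0.5, -165.8]
force: [-0.1, -0.2, -0.4]
width: 0.0531
grasp_force: 63.5
```

Run:
```python
from m import *
import m
s,w,o=look("brick");print(s["tcp_pos"],s["tool_rot"],s["width"],s["force"])
cv2.imwrite("pics/w5.png",w["pixels"])
m.look("slab1")
for d in masks_of(w,"slab1"): print(d["rect"],round(d["p"],2))
```

```text
brick 0.65 [  0.4515  -0.4338 -26.6018  15.6659] [227.6, 105.2]
brick 0.56 [ 0.5978  0.1221 13.2546 11.7277] [81.6, 58.3]
[0.50125927 0.00365754 0.25366996] [-179.77886323    0.50807745 -165.83792946] 0.053078284751187144 [-0.05034889 -0.24713656 -0.35205815]
slab1 0.95 [  0.4516   0.2148 -17.2605   0.5431] [91.2, 63.1]
slab1 0.93 [ 0.4303 -0.0583 12.1285  0.8741] [89.2, 56.4]
slab1 0.92 [ 0.4465  0.0807 17.7094  1.9275] [89.9, 57.3]
slab1 0.67 [  0.6002  -0.0683 -13.8612   7.4459] [92.7, 47.6]
slab1 0.6 [5.95200e-01 2.63000e-02 1.43177e+01 4.66343e+01] [263.7, 156.4]
[256.4, 167.1, 376.1, 335.1] 0.97
[261.7, 67.3, 308.4, 140.9] 0.85
[221.4, 190.9, 265.4, 252.1] 0.73
[365.9, 108.1, 411.2, 179.8] 0.7
[440.6, 136.1, 505.0, 211.1] 0.58
```

View pics/w5.png

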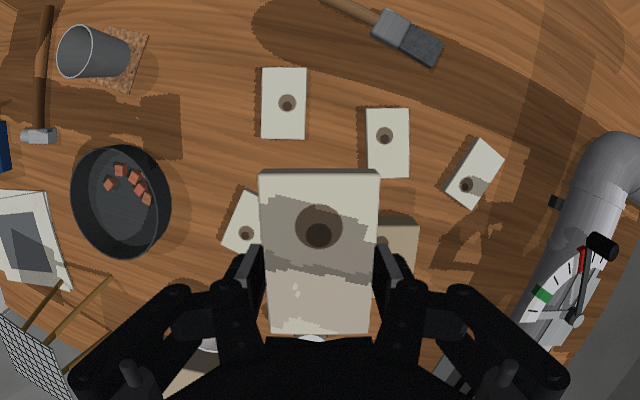

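The wrist view shows the held slab at columns 256–376 and rows 167–335, all six lumps in the pan around (128,182), the beaker upright on its mat at (93,52), and the brick half hidden at (400,240). I'll step to where the brick is clear, and fit the held slab in the tool frame too.

Run:
```python
from h import *
print(delta([.61,-.05,.25],[180,0,-166]))
```

```text
(array([-0.2414, -0.1884, -0.0045]), array([-0.0008, -0.0002, -0.0005]))
```

Emit:
carry_out(deltas=[[[-0.24,-0.19,0],[0,0,0],0.1],[[-0.24,-0.19,0],[0,0,0],0.1],[[-0.24,-0.19,0],[0,0,0],0.1],[[-0.24,-0.19,0],[0,0,0],0.1],[[-0.24,-0.19,0],[0,0,0],0.1]])

```text
clock: 32.35
tcp_pos: [0.6093, -0.0514, 0.2476]
tool_rot: [-179.9, -0.1, -166.2]
force: [-1.2, -0.1, -1.2]
width: 0.0526
grasp_force: 63.5
```

```bash
cat >> m.py <<'E'
def held(w,s,zoff=-.004):
    "held slab's centre in tool x,y (mm) and its yaw relative to tool x (mod 180)"
    d=max((d for d in masks_of(w,"slab1")),key=lambda d:d["region"].sum());e=edge(d["region"]);e=e[e[:,1]<300]
    x=fitbox(e,lambda q:wproj(w,q,s),(s["tcp_pos"][0],s["tcp_pos"][1],(s["tool_rot"][2]+90)%180-90),DIM["slab1"],s["tcp_pos"][2]+zoff)
    q=rot(s).inv().apply(np.array([x[0],x[1],s["tcp_pos"][2]])-s["tcp_pos"]);print("held",d["rect"],(q[:2]*1e3).round(1),"yaw",round((x[2]-s["tool_rot"][2]+90)%180-90,2),"rms",round(x[3],2))
E
python3 - <<'E'
from m import *
for k in range(2):
    s,w,o=look("brick");held(w,s)
print(s["tcp_pos"],s["tool_rot"])
E
```

```text
brick 0.88 [ 0.5946  0.1233 12.6972  1.2191] [114.5, 88.6]
held [257.0, 166.7, 380.5, 336.8] [1.1 1.5] yaw -0.13 rms 1.28
brick 0.7 [ 0.5948  0.1231 13.1469  1.1273] [113.1, 89.3]
held [259.4, 166.3, 380.4, 338.4] [1.2 1.5] yaw -0.16 rms 1.05
[ 0.60934823 -0.05021077  0.24991644] [-1.79855301e+02  6.84411300e-02 -1.66086470e+02]
```

Run:
```python
from h import *
for z in(.10,.046): print(delta([.5961,.1220,z],[180,0,-166.5]))
```

```text
(array([-0.0693,  0.4264,  0.3753]), array([-0.001 ,  0.0008,  0.0025]))
(array([-0.0689,  0.4268,  0.5103]), array([-0.001 ,  0.0008,  0.0025]))
```

Emit:
carry_out(deltas=[[[-0.069,0.426,0.05],[0,0,0.002],0.1],[[-0.069,0.426,0.1],[0,0,0.002],0.1],[[-0.069,0.426,0.2],[0,0,0.002],0.1],[[-0.069,0.426,0.3],[0,0,0.002],0.1],[[-0.069,0.426,0.4],[0,0,0.002],0.1],[[-0.069,0.427,0.48],[0,0,0.002],0.1],[[-0.069,0.427,0.5],[0,0,0.002],0.1],[[-0.069,0.427,0.508],[0,0,0.002],0.1]])

```text
clock: 33.45
tcp_pos: [0.5953, 0.1219, 0.0455]
tool_rot: [-179.8, -0.0, -166.4]
force: [0.5, -0.8, 0.1]
width: 0.0527
grasp_force: 66.1
```

Emit:
carry_out(deltas=[[[0,0,0],[0,0,0],0.1],[[0,0,0],[0,0,0],0.1]])

```text
clock: 33.65
tcp_pos: [0.5986, 0.1215, 0.0491]
tool_rot: [-179.8, 0.4, -166.5]
force: [0.4, -0.3, -0.4]
width: 0.0528
grasp_force: 66.1
```

Run:
```python
from h import *
s=bot.state();print(s["tcp_pos"],s["tool_rot"],s["force"]);print(delta([.5961,.1220,.0445],[180,0,-166.5]))
```

```text
[0.59858598 0.12148794 0.04906855] [-179.78479593    0.36208634 -166.45667034] [ 0.43051333 -0.29442724 -0.36219095]
(array([0.0058, 0.0027, 0.0114]), array([-0.0012,  0.002 ,  0.0002]))
```

Emit:
carry_out(deltas=[[[0.006,0.003,0.008],[0,0.002,0],0.1],[[0.006,0.003,0.011],[0,0.002,0],0.1],[[0.006,0.003,0.011],[0,0.002,0],0.1]])

```text
clock: 33.95
tcp_pos: [0.5951, 0.1223, 0.0439]
tool_rot: [-179.8, -0.1, -166.4]
force: [-1.1, -0.9, 5.1]
width: 0.0528
grasp_force: 66.7
```

Run:
```python
from h import *
s=bot.state();print(s["tcp_pos"],s["tool_rot"],s["force"]);print(delta([.5961,.1220,.0435],[180,0,-166.5]))
```

```text
[0.59507444 0.12231775 0.04386473] [-1.79813119e+02 -1.04606451e-01 -1.66439255e+02] [-1.07764135 -0.9331708   5.09795639]
(array([-0.0023, -0.0014,  0.0009]), array([-0.001 , -0.0006,  0.0003]))
```

Emit:
carry_out(deltas=[[[0,0,0],[0,0,0],0.4],[[0,0,0],[0,0,0],0.7],[[0,0,0],[0,0,0],0.7],[[0,0,-0.1],[0,0,0],1],[[0,0,-0.2],[0,0,0],1],[[0,0,-0.4],[0,0,0],1],[[0,0,-0.5],[0,0,0],1],[[0,0,-0.5],[0,0,0],1]])

```text
clock: 34.75
tcp_pos: [0.5966, 0.1234, 0.2482]
tool_rot: [-179.8, 0.3, -166.4]
force: [-0.2, 0.7, 1.2]
width: 0.0854
grasp_force: 0.0
```

Run:
```python
from m import *
for k in range(2):
    s,w,o=look("brick");s,w,o=look("slab1",z0=.04,only=(.595,.123))
print(s["tcp_pos"],s["tool_rot"]);cv2.imwrite("pics/w6.png",w["pixels"][80:280,220:420])
for d in masks_of(w,"slab1"): print(d["rect"],round(d["p"],2))
```

```text
brick 0.67 [ 0.596   0.1227 12.9989  5.1919] [108.9, 75.5]
slab1 0.75 [ 0.5932  0.1233 13.2978  1.1314] [89.5, 55.7]
brick 0.89 [ 0.5941  0.1228 14.0499  0.945 ] [110.8, 77.6]
[0.59377304 0.12307291 0.23914311] [-179.87128143   -0.49479528 -166.42382258]
[287.0, 14.9, 336.7, 88.6] 0.75
[187.7, 2.0, 230.8, 58.1] 0.73
[380.9, 42.8, 453.5, 124.1] 0.67
[398.2, 36.8, 639.6, 397.9] 0.42
```

The first slab fits at (0.5932, 0.1233), yaw 13.3, and the brick at (0.5941, 0.1228), yaw 13.5 to 14, so it is flush to about 1 mm. Next slab: (0.4466, 0.0808).

Run:
```python
from h import *
print(delta([.4466,.0808,.22],[180,0,-162.7]))
```

```text
(array([ 0.3819, -0.0162,  0.0517]), array([-0.0006, -0.0028, -0.0207]))
```

Emit:
carry_out(deltas=[[[0.382,-0.016,0.05],[0,0,-0.021],1],[[0.382,-0.016,0.05],[0,0,-0.021],1],[[0.382,-0.016,0.05],[0,0,-0.021],1],[[0.382,-0.016,0.05],[0,0,-0.021],1],[[0.382,-0.016,0.05],[0,0,-0.021],1],[[0.382,-0.016,0.05],[0,0,-0.021],1]])

```text
clock: 35.8
tcp_pos: [0.4487, 0.0811, 0.2228]
tool_rot: [-179.8, -0.2, -162.6]
force: [-0.2, 0.0, 1.0]
width: 0.0857
grasp_force: 0.0
```

```bash
python3 m.py
```

```text
slab1 0.94 [  0.4512   0.2146 -17.6617   0.891 ] [90.3, 60.3]
slab1 0.89 [  0.5991  -0.0676 -14.2747   1.0614] [97.8, 57.8]
slab1 0.78 [ 0.6172  0.1297 13.5529  2.2297] [109.1, 61.8]
slab1 0.7 [ 0.446   0.0805 17.2714  0.7779] [90.8, 55.7]
slab1 0.66 [ 0.4058 -0.3256 74.0711  6.7192] [91.6, 87.1]
slab1 0.6 [  0.4112  -0.3741 -84.7927  10.5035] [199.2, 87.9]
slab1 0.56 [ 0.4302 -0.0587 12.1898  1.2861] [88.8, 57.4]
[0.44870509 0.08109698 0.22276395] [-1.79830213e+02 -1.61388232e-01 -1.62647015e+02] [  2.   -7.5  -5.2  92.4  -0.2 -15.4]
(array([0.0055, 0.0019, 0.4819]), array([-0.0009, -0.0009,  0.0005]))
(array([0.0053, 0.0021, 0.5569]), array([-0.0009, -0.0009,  0.0005]))
```

Emit:
carry_out(deltas=[[[0.003,-0.002,0.25],[0,0,0],1],[[0.003,-0.002,0.47],[0,0,0],1],[[0.003,-0.002,0.47],[0,0,0],1],[[0.003,-0.002,0.47],[0,0,0],1],[[0.003,-0.002,0.52],[0,0,0],1],[[0.003,-0.002,0.554],[0,0,0],1],[[0.003,-0.002,0.554],[0,0,0],1],[[0.003,-0.002,0.554],[0,0,0],0.6]])

```text
clock: 36.7
tcp_pos: [0.4475, 0.0792, 0.002]
tool_rot: [-179.8, -0.2, -162.6]
force: [0.1, -0.3, 0.3]
width: 0.0733
grasp_force: 0.0
```

Emit:
carry_out(deltas=[[[0,0,0],[0,0,0],0.1],[[0,0,0],[0,0,0],0.1],[[0,0,0],[0,0,0],0.1],[[0,0,0],[0,0,0],0.1]])

```text
clock: 37.1
tcp_pos: [0.4485, 0.0791, 0.0035]
tool_rot: [-179.8, 0.0, -162.6]
force: [1.1, -0.2, 6.1]
width: 0.0529
grasp_force: 63.5
```

Run:
```python
from h import *
s=bot.state();print(s["tcp_pos"],s["tool_rot"],s["force"]);print(delta([.49,.08,.22],[180,0,-166.4]))
```

```text
[0.44851731 0.07911345 0.00345482] [-1.79772143e+02  4.51357924e-02 -1.62646996e+02] [ 1.05895151 -0.20639297  6.11045124]
(array([-0.1001, -0.031 , -0.5412]), array([-0.0013,  0.0003,  0.0208]))
```

Emit:
carry_out(deltas=[[[0,0,-0.1],[0,0,0],0.1],[[0,0,-0.2],[0,0,0],0.1],[[-0.1,-0.031,-0.54],[0,0,0.021],0.1],[[-0.1,-0.031,-0.54],[0,0,0.021],0.1],[[-0.1,-0.031,-0.54],[0,0,0.021],0.1],[[-0.1,-0.031,-0.54],[0,0,0.021],0.1],[[-0.1,-0.031,-0.54],[0,0,0.021],0.1]])

```text
clock: 37.8
tcp_pos: [0.4894, 0.0799, 0.218]
tool_rot: [-179.8, -0.1, -166.4]
force: [0.4, 0.4, -2.0]
width: 0.0528
grasp_force: 63.6
```

```bash
cat > hl.py <<'E'
from m import *
import sys
# hl.py contact_height tool_z_at_grasp : held offset, then moves to above and onto the pile
s=bot.state();w=capture("wrist");held(w,s);print(s["tcp_pos"],s["tool_rot"])
h=float(sys.argv[1])
for z in(h+.05,h+.004): print(delta([.5951,.1223,z],[180,0,-166.4],s))
E
python3 hl.py .0575
```

```text
held [190.8, 62.9, 242.5, 141.9] [101.6 -76.3] yaw 18.61 rms 18.1
[0.48944329 0.07993685 0.21802997] [-1.79804014e+02 -1.00212392e-01 -1.66428443e+02]
(array([-0.2821,  0.0419,  0.2757]), array([-0.0011, -0.0006, -0.0002]))
(array([-0.2823,  0.0423,  0.3907]), array([-0.0011, -0.0006, -0.0002]))
```

Run:
```python
from m import *
for i in range(3):
    s=bot.state();w=capture("wrist");held(w,s)
```

```text
held [256.9, 169.6, 380.5, 337.7] [0.4 1.5] yaw 0.11 rms 1.15
held [258.2, 171.3, 380.2, 339.0] [0.6 1.5] yaw -0.1 rms 0.9
held [190.9, 63.5, 239.3, 146.7] [101.7 -74.6] yaw 13.49 rms 18.93
```

Emit:
carry_out(deltas=[[[-0.12,0.02,0.05],[0,0,0],0.1],[[-0.24,0.035,0.12],[0,0,0],0.1],[[-0.28,0.041,0.24],[0,0,0],0.1],[[-0.28,0.041,0.276],[0,0,0],0.1],[[-0.28,0.041,0.36],[0,0,0],0.1],[[-0.28,0.041,0.38],[0,0,0],0.1],[[-0.28,0.041,0.385],[0,0,0],0.1],[[-0.28,0.041,0.385],[0,0,0],0.1]])

```text
clock: 39.0
tcp_pos: [0.5935, 0.1216, 0.0633]
tool_rot: [-179.8, -0.2, -166.4]
force: [-0.2, 0.8, -0.4]
width: 0.0529
grasp_force: 63.6
```

Emit:
carry_out(deltas=[[[0,0,0],[0,0,0],0.1],[[0,0,0],[0,0,0],0.1],[[0,0,0],[0,0,0],0.1]])

```text
clock: 39.3
tcp_pos: [0.5941, 0.1216, 0.0639]
tool_rot: [-179.8, -0.1, -166.4]
force: [0.0, -0.3, -0.8]
width: 0.0527
grasp_force: 63.6
```

Run:
```python
from h import *
s=bot.state();print(s["tcp_pos"],s["tool_rot"],s["force"]);print(delta([.5945,.1218,.0575],[180,0,-166.4]))
```

```text
[0.59406558 0.12163891 0.06389906] [-1.79812548e+02 -9.07088824e-02 -1.66427848e+02] [ 0.0489105  -0.25516237 -0.80818675]
(array([-0.0012,  0.0002,  0.016 ]), array([-0.001 , -0.0005, -0.0002]))
```

Emit:
carry_out(deltas=[[[-0.001,0,0.01],[0,0,0],0.1],[[-0.001,0,0.014],[0,0,0],0.1],[[-0.001,0,0.017],[0,0,0],0.1],[[-0.001,0,0.017],[0,0,0],0.1]])

```text
clock: 39.7
tcp_pos: [0.5939, 0.1217, 0.0575]
tool_rot: [-179.8, -0.2, -166.4]
force: [-3.0, -0.3, 7.6]
width: 0.0527
grasp_force: 64.4
```

Emit:
carry_out(deltas=[[[0,0,0],[0,0,0],0.4],[[0,0,0],[0,0,0],0.7],[[0,0,0],[0,0,0],0.7],[[0,0,-0.1],[0,0,0],1],[[0,0,-0.2],[0,0,0],1],[[0,0,-0.4],[0,0,0],1],[[0,0,-0.45],[0,0,0],1],[[0,0,-0.45],[0,0,0],1]])

```text
clock: 40.5
tcp_pos: [0.5979, 0.1227, 0.2451]
tool_rot: [-179.7, 0.7, -166.4]
force: [1.5, -0.6, 1.0]
width: 0.0852
grasp_force: 0.0
```

```bash
cat > pl.py <<'E'
from m import *
import sys
n=int(sys.argv[1])  # slabs now in pile: fit them as one box 14n high on the brick, and the brick
for k in range(2):
    s,w,o=look("slab1",z0=.04,dims=(.09,.055,.014*n),only=(.594,.123))
    look("brick",only=(.594,.123))
look("slab1")
if len(sys.argv)>2:
    x,y,a=map(float,sys.argv[2:]);print(delta([x,y,.22],[180,0,a+180]))
E
python3 pl.py 2 .4302 -.0587 12.2
```

```text
slab1 0.74 [ 0.5932  0.1232 13.6556  1.0477] [91.3, 56.9]
brick 0.98 [ 0.5969  0.1234 13.9094  4.4318] [109.4, 76.1]
slab1 0.62 [ 0.5938  0.1233 13.3365  0.9562] [89.5, 56.0]
brick 0.77 [ 0.5972  0.1234 13.4892  4.5735] [110.6, 75.9]
slab1 0.81 [ 0.6012  0.1247 13.1692  4.5632] [105.1, 64.8]
slab1 0.59 [  0.5996  -0.0679 -12.9332   1.0066] [91.6, 59.8]
slab1 0.56 [  0.4509   0.2148 -17.07     0.5228] [93.1, 58.0]
(array([ 0.5025, -0.3439,  0.0391]), array([-0.0008, -0.0022,  0.0076]))
```

Emit:
carry_out(deltas=[[[0.5,-0.344,0.04],[0,0,0.008],1],[[0.5,-0.344,0.04],[0,0,0.008],1],[[0.5,-0.344,0.04],[0,0,0.008],1],[[0.5,-0.344,0.04],[0,0,0.008],1],[[0.5,-0.344,0.04],[0,0,0.008],1],[[0.5,-0.344,0.04],[0,0,0.008],1],[[0.5,-0.344,0.04],[0,0,0.008],1],[[0.5,-0.344,0.04],[0,0,0.008],1]])

```text
clock: 41.8
tcp_pos: [0.4326, -0.0579, 0.2207]
tool_rot: [-179.8, -0.2, -167.8]
force: [0.5, -0.2, 0.1]
width: 0.0853
grasp_force: 0.0
```

```bash
python3 m.py
```

```text
slab1 0.71 [  0.4506   0.214  -17.1228   0.612 ] [91.6, 68.0]
slab1 0.69 [  0.5986  -0.0679 -12.3111   1.0858] [96.4, 56.2]
slab1 0.62 [0.5753 0.1455 3.8147 3.3479] [43.0, 13.5]
slab1 0.58 [ 0.5962  0.1406 13.4981  1.409 ] [59.9, 7.0]
[ 0.43255507 -0.05791584  0.22073832] [-179.84158921   -0.20120494 -167.82768965] [-16.3 -10.4  -8.   92.5  -0.2 -28.4]
(array([-0.4023, -0.1105,  0.4757]), array([-0.0011, -0.0009,  0.136 ]))
(array([-0.4025, -0.1103,  0.5507]), array([-0.0011, -0.0009,  0.136 ]))
```

Missed this time; look again.

```bash
python3 m.py
```

```text
slab1 0.84 [  0.599   -0.0683 -12.8158   1.0006] [96.6, 57.1]
slab1 0.71 [0.5748 0.1427 5.5443 3.6768] [48.6, 16.0]
slab1 0.63 [ 0.4305 -0.0584 12.1237  1.2123] [88.1, 55.1]
slab1 0.6 [  0.4517   0.2145 -17.6318   0.9911] [90.1, 64.4]
[ 0.43273237 -0.05759316  0.22071497] [-179.84245832   -0.22928145 -167.75697343] [-16.2 -10.4  -8.   92.5  -0.2 -28.5]
(array([3.900e-03, 4.000e-04, 4.768e-01]), array([-0.0009, -0.0013,  0.0007]))
(array([0.0036, 0.0006, 0.5518]), array([-0.0009, -0.0013,  0.0007]))
```

Emit:
carry_out(deltas=[[[0.001,-0.003,0.25],[0,0,0],1],[[0.001,-0.003,0.47],[0,0,0],1],[[0.001,-0.003,0.47],[0,0,0],1],[[0.001,-0.003,0.47],[0,0,0],1],[[0.001,-0.003,0.52],[0,0,0],1],[[0.001,-0.003,0.55],[0,0,0],1],[[0.001,-0.003,0.55],[0,0,0],1],[[0.001,-0.003,0.55],[0,0,0],0.6]])

```text
clock: 42.8
tcp_pos: [0.4321, -0.0606, 0.0018]
tool_rot: [-179.8, -0.2, -167.8]
force: [0.7, -0.1, -0.7]
width: 0.0731
grasp_force: 0.0
```

Emit:
carry_out(deltas=[[[0,0,0],[0,0,0],0.1],[[0,0,0],[0,0,0],0.1],[[0,0,0],[0,0,0],0.1],[[0,0,0],[0,0,0],0.1]])

```text
clock: 43.2
tcp_pos: [0.4333, -0.0612, 0.0031]
tool_rot: [-179.7, 0.0, -167.9]
force: [-0.3, 0.2, 5.8]
width: 0.053
grasp_force: 63.6
```

Run:
```python
from h import *
s=bot.state();print(s["tcp_pos"],s["tool_rot"],s["force"],s["width"]);print(delta([.49,.02,.22],[180,0,-166.4]))
```

```text
[ 0.43332714 -0.06116086  0.00314508] [-1.79700074e+02  1.77577597e-02 -1.67864300e+02] [-0.30948157  0.22101512  5.84634626] 0.05301119577288421
(array([-0.1813,  0.1657, -0.543 ]), array([-0.0017,  0.0001, -0.0081]))
```

Emit:
carry_out(deltas=[[[0,0,-0.1],[0,0,0],0.1],[[0,0,-0.2],[0,0,0],0.1],[[-0.181,0.166,-0.54],[0,0,-0.008],0.1],[[-0.181,0.166,-0.54],[0,0,-0.008],0.1],[[-0.181,0.166,-0.54],[0,0,-0.008],0.1],[[-0.181,0.166,-0.54],[0,0,-0.008],0.1],[[-0.181,0.166,-0.54],[0,0,-0.008],0.1],[[-0.181,0.166,-0.54],[0,0,-0.008],0.1]])

```text
clock: 44.0
tcp_pos: [0.4882, 0.0203, 0.2156]
tool_rot: [-179.8, -0.3, -166.4]
force: [-0.4, -0.1, -1.6]
width: 0.053
grasp_force: 63.5
```

```bash
sed -i 's/    d=max((d for d in masks_of(w,"slab1")),key=lambda d:d\["region"\].sum())/    d=max(masks_of(w,"slab1"),key=lambda d:d["region"][210:290,290:350].sum())/' m.py
cat > hl.py <<'E'
from m import *
import sys
h=float(sys.argv[1])
for i in range(3): s=bot.state();w=capture("wrist");held(w,s)
print(s["tcp_pos"],s["tool_rot"])
ox,oy=map(float,sys.argv[2:]) if len(sys.argv)>2 else(.5,1.5)
r=R.from_euler('xyz',[180,0,-166.4],degrees=True);c=np.array([.5936,.1232,0])-r.apply([ox/1e3,oy/1e3,0])
print(c)
for z in(h+.05,h+.006): print(delta([c[0],c[1],z],[180,0,-166.4],s))
E
python3 hl.py .0711
```

```text
held [256.1, 170.5, 381.5, 335.6] [1.1 1.4] yaw -0.07 rms 1.1
held [258.9, 170.1, 383.0, 336.7] [0.7 1.3] yaw -0.25 rms 1.26
held [260.3, 169.7, 381.8, 336.6] [1.  1.4] yaw -0.22 rms 1.16
[0.48712699 0.0198645  0.2141706 ] [-179.89728493   -0.45875629 -166.49081706]
[ 5.94438694e-01  1.21859630e-01 -1.83697020e-19]
(array([-0.3223,  0.1857,  0.2298]), array([-0.0006, -0.0025, -0.0005]))
(array([-0.3232,  0.1859,  0.3398]), array([-0.0006, -0.0025, -0.0005]))
```

Emit:
carry_out(deltas=[[[-0.11,0.07,0.03],[0,0,0],0.1],[[-0.22,0.13,0.06],[0,0,0],0.1],[[-0.32,0.18,0.12],[0,0,0],0.1],[[-0.324,0.186,0.22],[0,0,0],0.1],[[-0.324,0.186,0.31],[0,0,0],0.1],[[-0.324,0.186,0.332],[0,0,0],0.1],[[-0.324,0.186,0.332],[0,0,0],0.1],[[-0.324,0.186,0.332],[0,0,0],0.1]])

```text
clock: 45.1
tcp_pos: [0.5975, 0.1223, 0.0846]
tool_rot: [-179.8, -0.1, -166.5]
force: [-0.4, -0.2, -0.1]
width: 0.0532
grasp_force: 63.5
```

Emit:
carry_out(deltas=[[[0,0,0],[0,0,0],0.1],[[0,0,0],[0,0,0],0.1],[[0,0,0],[0,0,0],0.1]])

```text
clock: 45.4
tcp_pos: [0.5977, 0.1226, 0.0846]
tool_rot: [-179.8, -0.1, -166.4]
force: [-0.3, 0.4, -0.9]
width: 0.0527
grasp_force: 63.5
```

Run:
```python
from h import *
s=bot.state();print(s["tcp_pos"],s["tool_rot"],s["force"]);print(delta([.5949,.1220,.0711],[180,0,-166.4]))
```

```text
[0.59771638 0.12262828 0.08459145] [-1.79807476e+02 -6.28575295e-02 -1.66437803e+02] [-0.31767345  0.38897103 -0.85871972]
(array([0.0072, 0.0002, 0.0337]), array([-0.0011, -0.0003, -0.0002]))
```

Emit:
carry_out(deltas=[[[0.007,0,0.015],[0,0,0],0.1],[[0.007,0,0.026],[0,0,0],0.1],[[0.007,0,0.03],[0,0,0],0.1],[[0.007,0,0.03],[0,0,0],0.1],[[0.007,0,0.034],[0,0,0],0.1],[[0.007,0,0.034],[0,0,0],0.1]])

```text
clock: 46.0
tcp_pos: [0.5936, 0.1219, 0.0712]
tool_rot: [-179.8, -0.2, -166.4]
force: [-4.0, -0.1, 9.9]
width: 0.0531
grasp_force: 64.6
```

Emit:
carry_out(deltas=[[[-0.003,0,-0.005],[0,0,0],0.1],[[-0.003,0,-0.003],[0,0,0],0.1],[[-0.003,0,-0.001],[0,0,0],0.1],[[-0.003,0,-0.001],[0,0,0],0.1]])

```text
clock: 46.4
tcp_pos: [0.5954, 0.1224, 0.0712]
tool_rot: [-179.8, -0.2, -166.4]
force: [-3.1, 0.5, 8.6]
width: 0.053
grasp_force: 64.5
```

Emit:
carry_out(deltas=[[[0,0,0],[0,0,0],0.4],[[0,0,0],[0,0,0],0.7],[[0,0,0],[0,0,0],0.7],[[0,0,-0.1],[0,0,0],1],[[0,0,-0.2],[0,0,0],1],[[0,0,-0.4],[0,0,0],1],[[0,0,-0.42],[0,0,0],1],[[0,0,-0.42],[0,0,0],1]])

```text
clock: 47.2
tcp_pos: [0.5987, 0.1232, 0.245]
tool_rot: [-179.7, 0.5, -166.4]
force: [0.6, 0.3, 0.3]
width: 0.0853
grasp_force: 0.0
```

```bash
python3 pl.py 3 .4512 .2146 -17.2
```

```text
slab1 0.69 [ 0.5952  0.1239 13.2278  1.6145] [89.1, 55.0]
slab1 0.52 [  0.5835   0.0937 -75.5917   0.8253] [25.4, 2.6]
brick 0.67 [ 0.5961  0.1233 13.7905  4.0532] [110.4, 76.5]
slab1 0.66 [ 0.5945  0.1238 13.6212  1.261 ] [89.3, 54.7]
brick 0.61 [ 0.5969  0.1233 13.4754  4.1495] [109.9, 76.3]
slab1 0.85 [  0.5992  -0.0682 -13.442    0.9958] [91.8, 60.1]
slab1 0.74 [ 0.6057  0.1264 13.7899  5.8773] [109.6, 67.3]
slab1 0.57 [  0.4511   0.2145 -17.2985   1.2003] [91.5, 56.5]
(array([0.2954, 0.3075, 0.0413]), array([-0.0014, -0.0019,  0.171 ]))
```

Emit:
carry_out(deltas=[[[0.295,0.307,0.04],[0,0,0.171],1],[[0.295,0.307,0.04],[0,0,0.171],1],[[0.295,0.307,0.04],[0,0,0.171],1],[[0.295,0.307,0.04],[0,0,0.171],1],[[0.295,0.307,0.04],[0,0,0.171],1],[[0.295,0.307,0.04],[0,0,0.171],1],[[0.295,0.307,0.04],[0,0,0.171],1],[[0.295,0.307,0.04],[0,0,0.171],1]])

```text
clock: 48.5
tcp_pos: [0.4531, 0.2139, 0.2215]
tool_rot: [-179.7, -0.1, 162.7]
force: [0.4, -0.2, 0.4]
width: 0.085
grasp_force: 0.0
```

```bash
python3 m.py;python3 m.py
```

```text
slab1 0.91 [ 0.6165  0.1094 15.9669  2.1501] [113.7, 52.9]
slab1 0.69 [  0.4509   0.2148 -17.2609   0.7419] [89.7, 54.0]
slab1 0.59 [ 0.6234  0.1041 14.1912  2.5043] [119.4, 58.5]
slab1 0.42 [ 0.5765  0.4719 36.251  20.5044] [253.8, 60.5]
slab1 0.4 [  0.6039  -0.0812 -34.215    2.1868] [17.2, 12.2]
[0.45305034 0.21385152 0.22145004] [-1.79723724e+02 -1.19408831e-01  1.62735854e+02] [17.7 -0.7  1.1 92.  -0.2 35. ]
(array([0.0047, 0.003 , 0.4786]), array([-0.0015, -0.0007, -0.    ]))
(array([0.0046, 0.0034, 0.5536]), array([-0.0015, -0.0007, -0.    ]))
slab1 0.9 [ 0.6234  0.1038 14.8129  2.5193] [120.4, 58.8]
slab1 0.74 [ 0.5936  0.1622 22.3448  6.0737] [104.7, 36.4]
slab1 0.73 [  0.4508   0.2151 -17.0001   0.7988] [89.6, 55.1]
[0.45284718 0.21391079 0.22140479] [-1.79719827e+02 -1.37776552e-01  1.62729254e+02] [17.7 -0.7  1.1 92.  -0.2 35. ]
(array([0.0047, 0.0036, 0.4785]), array([-0.0016, -0.0008, -0.0015]))
(array([0.0045, 0.004 , 0.5535]), array([-0.0016, -0.0008, -0.0015]))
```

Emit:
carry_out(deltas=[[[0.002,0,0.25],[0,0,0],1],[[0.002,0,0.47],[0,0,0],1],[[0.002,0,0.47],[0,0,0],1],[[0.002,0,0.47],[0,0,0],1],[[0.002,0,0.52],[0,0,0],1],[[0.002,0,0.55],[0,0,0],1],[[0.002,0,0.55],[0,0,0],1],[[0.002,0,0.55],[0,0,0],0.6]])

```text
clock: 49.5
tcp_pos: [0.4516, 0.2141, 0.0028]
tool_rot: [-179.8, -0.0, 162.8]
force: [-0.4, 1.2, 0.2]
width: 0.0735
grasp_force: 0.0
```

Emit:
carry_out(deltas=[[[0,0,0],[0,0,0],0.1],[[0,0,0],[0,0,0],0.1],[[0,0,0],[0,0,0],0.1],[[0,0,0],[0,0,0],0.1]])

```text
clock: 49.9
tcp_pos: [0.4528, 0.2147, 0.0042]
tool_rot: [-179.9, 0.1, 162.8]
force: [0.6, -0.1, 6.4]
width: 0.0532
grasp_force: 63.5
```

Run:
```python
from h import *
s=bot.state();print(s["tcp_pos"],s["tool_rot"],s["force"],s["width"]);print(delta([.48,.16,.24],[180,0,-166.4]))
```

```text
[0.45284242 0.2146728  0.00424025] [-1.79902072e+02  1.23670320e-01  1.62800729e+02] [ 0.61523812 -0.06503606  6.43915811] 0.0532138700326331
(array([-0.1065, -0.1115, -0.589 ]), array([-0.0007,  0.0005, -0.1711]))
```

Emit:
carry_out(deltas=[[[0,0,-0.1],[0,0,0],0.1],[[0,0,-0.2],[0,0,0],0.1],[[-0.1,-0.11,-0.59],[0,0,-0.171],0.1],[[-0.1,-0.11,-0.59],[0,0,-0.171],0.1],[[-0.1,-0.11,-0.59],[0,0,-0.171],0.1],[[-0.1,-0.11,-0.59],[0,0,-0.171],0.1],[[-0.1,-0.11,-0.59],[0,0,-0.171],0.1],[[-0.1,-0.11,-0.59],[0,0,-0.171],0.1]])

```text
clock: 50.7
tcp_pos: [0.4763, 0.161, 0.2371]
tool_rot: [-179.9, -0.3, -166.6]
force: [0.1, -0.0, -1.3]
width: 0.0529
grasp_force: 63.4
```

```bash
python3 hl.py .0862
```

```text
held [258.4, 170.5, 381.8, 337.2] [-0.3  1.4] yaw -0.1 rms 1.42
held [258.1, 168.6, 378.5, 336.3] [-0.4  1.4] yaw 0.14 rms 1.53
held [256.4, 169.2, 381.1, 338.4] [-0.5  1.4] yaw -0.35 rms 1.31
[0.4750899  0.16116734 0.23521617] [-179.85477409   -0.51023313 -166.42338167]
[ 5.94438694e-01  1.21859630e-01 -1.83697020e-19]
(array([-0.2692, -0.1649,  0.2456]), array([-0.0008, -0.0028, -0.0001]))
(array([-0.2701, -0.1647,  0.3556]), array([-0.0008, -0.0028, -0.0001]))
```

Emit:
carry_out(deltas=[[[-0.1,-0.06,0.03],[0,0,0],0.1],[[-0.19,-0.12,0.05],[0,0,0],0.1],[[-0.267,-0.164,0.1],[0,0,0],0.1],[[-0.267,-0.164,0.2],[0,0,0],0.1],[[-0.267,-0.164,0.3],[0,0,0],0.1],[[-0.267,-0.164,0.34],[0,0,0],0.1],[[-0.267,-0.164,0.345],[0,0,0],0.1],[[-0.267,-0.164,0.345],[0,0,0],0.1]])

```text
clock: 51.8
tcp_pos: [0.5946, 0.1219, 0.0987]
tool_rot: [-179.9, -0.3, -166.4]
force: [0.0, 0.1, -0.2]
width: 0.0529
grasp_force: 63.4
```

Emit:
carry_out(deltas=[[[0,0,0],[0,0,0],0.1],[[0,0,0],[0,0,0],0.1],[[0,0,0],[0,0,0],0.1]])

```text
clock: 52.1
tcp_pos: [0.5964, 0.1219, 0.1013]
tool_rot: [-179.8, -0.1, -166.4]
force: [-0.4, 0.9, -2.2]
width: 0.0527
grasp_force: 63.4
```

Run:
```python
from h import *
s=bot.state();print(s["tcp_pos"],s["tool_rot"],s["force"]);print(delta([.5942,.1220,.0862],[180,0,-166.4]))
```

```text
[0.59635288 0.12190782 0.10134572] [-1.79809432e+02 -6.15670805e-02 -1.66417923e+02] [-0.39610409  0.91990733 -2.21861584]
(array([0.0051, 0.0016, 0.0379]), array([-0.0011, -0.0003, -0.0001]))
```

Emit:
carry_out(deltas=[[[0.003,0.001,0.02],[0,0,0],0.1],[[0.002,0.001,0.03],[0,0,0],0.1],[[0.002,0.001,0.034],[0,0,0],0.1],[[0.002,0.001,0.034],[0,0,0],0.1],[[0.002,0.001,0.037],[0,0,0],0.1],[[0.002,0.001,0.037],[0,0,0],0.1]])

```text
clock: 52.7
tcp_pos: [0.5941, 0.1219, 0.0863]
tool_rot: [-179.8, -0.2, -166.4]
force: [-4.5, -0.5, 8.2]
width: 0.0532
grasp_force: 64.3
```

Emit:
carry_out(deltas=[[[0,0,0],[0,0,0],0.4],[[0,0,0],[0,0,0],0.7],[[0,0,0],[0,0,0],0.7],[[0,0,-0.1],[0,0,0],1],[[0,0,-0.2],[0,0,0],1],[[0,0,-0.38],[0,0,0],1],[[0,0,-0.4],[0,0,0],1],[[0,0,-0.4],[0,0,0],1]])

```text
clock: 53.5
tcp_pos: [0.5976, 0.1227, 0.2512]
tool_rot: [-179.7, 0.4, -166.4]
force: [0.6, 0.9, -0.3]
width: 0.0855
grasp_force: 0.0
```

```bash
python3 pl.py 4 .5992 -.0682 -13.2
```

```text
slab1 0.86 [ 0.5951  0.1236 13.2258  1.1495] [91.4, 56.3]
slab1 0.66 [  0.5858   0.1049 -68.9865   1.0977] [11.5, 2.9]
brick 0.74 [ 0.5974  0.1233 14.3865  3.493 ] [108.3, 76.0]
slab1 0.65 [ 0.5956  0.1239 13.4987  1.7848] [89.7, 55.2]
brick 0.78 [ 0.5972  0.1233 14.034   3.6085] [108.5, 76.2]
slab1 0.95 [ 0.6087  0.1267 13.4791  7.6307] [117.5, 70.6]
slab1 0.58 [  0.5988  -0.0678 -13.6458   0.9216] [92.0, 59.4]
slab1 0.51 [0.5599 0.1124 0.     0.    ] [0.0, 0.0]
(array([ 0.0997, -0.4659,  0.0603]), array([-0.0013, -0.0019,  0.1487]))
```

Emit:
carry_out(deltas=[[[0.1,-0.466,0.05],[0,0,0.149],1],[[0.1,-0.466,0.05],[0,0,0.149],1],[[0.1,-0.466,0.05],[0,0,0.149],1],[[0.1,-0.466,0.05],[0,0,0.149],1],[[0.1,-0.466,0.05],[0,0,0.149],1],[[0.1,-0.466,0.05],[0,0,0.149],1],[[0.1,-0.466,0.05],[0,0,0.149],1]])

```text
clock: 54.7
tcp_pos: [0.5996, -0.0673, 0.2254]
tool_rot: [-179.8, -0.2, 166.8]
force: [0.7, 0.1, 0.1]
width: 0.0851
grasp_force: 0.0
```

```bash
python3 m.py;python3 m.py
```

```text
slab1 0.92 [ 0.6013  0.1573 13.4825  3.203 ] [122.5, 56.6]
slab1 0.84 [  0.5984  -0.0673 -12.5069   1.089 ] [90.6, 56.2]
slab1 0.76 [ 0.5988  0.1497 13.7094  2.3152] [117.9, 57.2]
slab1 0.65 [ 0.6078  0.1682 12.9849  7.0353] [119.3, 78.6]
slab1 0.59 [ 0.6117  0.0854 13.7204  1.4995] [96.4, 7.0]
[ 0.5996396  -0.06727567  0.22535304] [-1.79775465e+02 -1.61243580e-01  1.66811095e+02] [-12.6  14.9  18.6  93.8  -0.2   0.5]
(array([0.0017, 0.0011, 0.4884]), array([-0.0012, -0.0009, -0.0038]))
(array([0.0015, 0.0014, 0.5634]), array([-0.0012, -0.0009, -0.0038]))
slab1 0.78 [  0.5987  -0.0677 -13.3543   0.8957] [89.6, 55.4]
slab1 0.74 [ 0.6016  0.157  13.7374  3.3917] [121.4, 50.7]
slab1 0.73 [ 0.6081  0.1688 12.486   7.1221] [119.9, 78.4]
slab1 0.7 [ 0.612   0.0856 12.8386  1.8463] [99.5, 7.7]
slab1 0.57 [ 0.5989  0.1496 14.6973  2.4532] [117.0, 55.0]
[ 0.59981914 -0.06672011  0.22560541] [-1.79759107e+02 -1.31295164e-01  1.66880385e+02] [-12.6  14.9  18.6  93.8  -0.2   0.5]
(array([ 0.0011, -0.0011,  0.489 ]), array([-0.0013, -0.0007,  0.0013]))
(array([ 0.001 , -0.0008,  0.564 ]), array([-0.0013, -0.0007,  0.0013]))
```

Emit:
carry_out(deltas=[[[0,-0.003,0.25],[0,0,0],1],[[0,-0.003,0.47],[0,0,0],1],[[0,-0.003,0.47],[0,0,0],1],[[0,-0.003,0.47],[0,0,0],1],[[0,-0.003,0.52],[0,0,0],1],[[0,-0.003,0.56],[0,0,0],1],[[0,-0.003,0.56],[0,0,0],1],[[0,-0.003,0.56],[0,0,0],0.6]])

```text
clock: 55.7
tcp_pos: [0.5987, -0.0695, 0.0016]
tool_rot: [-179.7, -0.2, 166.8]
force: [-0.1, -0.2, -0.1]
width: 0.0732
grasp_force: 0.0
```

Emit:
carry_out(deltas=[[[0,0,0],[0,0,0],0.1],[[0,0,0],[0,0,0],0.1],[[0,0,0],[0,0,0],0.1],[[0,0,0],[0,0,0],0.1]])

```text
clock: 56.1
tcp_pos: [0.6006, -0.0705, 0.0039]
tool_rot: [-179.8, 0.1, 166.8]
force: [0.2, 0.1, 5.9]
width: 0.0529
grasp_force: 63.5
```

Run:
```python
from h import *
s=bot.state();print(s["tcp_pos"],s["tool_rot"],s["force"],s["width"]);print(delta([.58,-.03,.25],[180,0,-166.4]))
```

```text
[ 0.6006182  -0.07052417  0.00388891] [-1.79753423e+02  1.15718147e-01  1.66766488e+02] [0.18773604 0.13884318 5.94543563] 0.05289944899808822
(array([ 0.0721,  0.0842, -0.6158]), array([-0.0015,  0.0003, -0.1491]))
```

Contact height for the fifth: 0.04 + 0.056 + 0.0039 = 0.0999.

Emit:
carry_out(deltas=[[[0,0,-0.1],[0,0,0],0.1],[[0,0,-0.2],[0,0,0],0.1],[[0.072,0.084,-0.616],[0,0,-0.149],0.1],[[0.072,0.084,-0.616],[0,0,-0.149],0.1],[[0.072,0.084,-0.616],[0,0,-0.149],0.1],[[0.072,0.084,-0.616],[0,0,-0.149],0.1],[[0.072,0.084,-0.616],[0,0,-0.149],0.1],[[0.072,0.084,-0.616],[0,0,-0.149],0.1]])

```text
clock: 56.9
tcp_pos: [0.5793, -0.03, 0.2474]
tool_rot: [-179.8, -0.2, -166.4]
force: [-0.2, 0.2, -0.6]
width: 0.0527
grasp_force: 63.3
```

```bash
python3 hl.py .0999
```

```text
held [256.2, 171.4, 383.2, 335.6] [-0.3  1.4] yaw -0.0 rms 1.13
held [258.4, 170.9, 380.7, 336.4] [-0.4  1.4] yaw -0.37 rms 1.4
held [257.5, 174.0, 383.3, 336.6] [-0.4  1.4] yaw -0.15 rms 1.17
[ 0.57805912 -0.03014017  0.24465437] [-179.94595047   -0.52329032 -166.46176074]
[ 5.94438694e-01  1.21859630e-01 -1.83697020e-19]
(array([-0.1309,  0.3601,  0.2354]), array([-0.0003, -0.0029, -0.0003]))
(array([-0.1319,  0.3602,  0.3454]), array([-0.0003, -0.0029, -0.0003]))
```

Emit:
carry_out(deltas=[[[-0.05,0.11,0],[0,0,0],0.1],[[-0.1,0.23,0.03],[0,0,0],0.1],[[-0.129,0.34,0.06],[0,0,0],0.1],[[-0.129,0.36,0.16],[0,0,0],0.1],[[-0.129,0.36,0.26],[0,0,0],0.1],[[-0.129,0.36,0.32],[0,0,0],0.1],[[-0.129,0.36,0.333],[0,0,0],0.1],[[-0.129,0.36,0.333],[0,0,0],0.1]])

```text
clock: 58.0
tcp_pos: [0.5938, 0.1213, 0.1122]
tool_rot: [-179.9, -0.5, -166.4]
force: [-0.4, 0.2, -0.2]
width: 0.053
grasp_force: 63.3
```

Emit:
carry_out(deltas=[[[0,0,0],[0,0,0],0.1],[[0,0,0],[0,0,0],0.1],[[0,0,0],[0,0,0],0.1]])

```text
clock: 58.3
tcp_pos: [0.5964, 0.1215, 0.116]
tool_rot: [-179.8, -0.0, -166.4]
force: [0.9, 0.3, 0.1]
width: 0.0527
grasp_force: 63.3
```

Run:
```python
from h import *
s=bot.state();print(s["tcp_pos"],s["tool_rot"],s["force"]);print(delta([.5943,.1221,.0999],[180,0,-166.4]))
```

```text
[0.59642925 0.12153542 0.1160279 ] [-1.79806047e+02 -3.50694781e-02 -1.66444605e+02] [0.86233846 0.28623166 0.11343112]
(array([0.0048, 0.0028, 0.0403]), array([-0.0011, -0.0002, -0.0002]))
```

Emit:
carry_out(deltas=[[[0.003,0.002,0.02],[0,0,0],0.1],[[0.002,0.002,0.032],[0,0,0],0.1],[[0.002,0.002,0.036],[0,0,0],0.1],[[0.002,0.002,0.036],[0,0,0],0.1],[[0.002,0.002,0.0395],[0,0,0],0.1],[[0.002,0.002,0.0395],[0,0,0],0.1]])

```text
clock: 58.9
tcp_pos: [0.594, 0.1221, 0.0998]
tool_rot: [-179.8, -0.2, -166.4]
force: [-4.2, -0.2, 7.4]
width: 0.0528
grasp_force: 64.2
```

Emit:
carry_out(deltas=[[[0,0,0],[0,0,0],0.4],[[0,0,0],[0,0,0],0.7],[[0,0,0],[0,0,0],0.7],[[0,0,-0.1],[0,0,0],1],[[0,0,-0.2],[0,0,0],1],[[0,0,-0.37],[0,0,0],1],[[0,0,-0.4],[0,0,0],1],[[0,0,-0.4],[0,0,0],1]])

```text
clock: 59.7
tcp_pos: [0.5971, 0.123, 0.2645]
tool_rot: [-179.7, 0.4, -166.4]
force: [0.6, -0.3, -0.3]
width: 0.0856
grasp_force: 0.0
```

```bash
python3 pl.py 5
python3 - <<'E'
from h import *
w=capture("wrist");t=capture("top")
for n in("beaker","mat"): print(n,[(np.round(d["rect"]).tolist(),round(d["p"],2)) for d in spot_in(t,n)])
c=capture("side");cv2.imwrite("pics/f1.png",np.hstack([cv2.resize(w["pixels"],(480,300)),cv2.resize(c["pixels"][150:350,200:400],(300,300))]))
print(bot.state()["joint_positions"].round(1),delta([.47,.353,.28],[180,0,-150]))
E
```

```text
slab1 0.67 [ 0.5944  0.1238 13.3292  1.6744] [90.3, 56.3]
brick 0.59 [ 0.5977  0.1256 14.3544  2.8733] [107.2, 74.1]
slab1 0.87 [ 0.5947  0.1239 13.3426  1.55  ] [92.1, 55.9]
brick 0.58 [ 0.5971  0.125  15.0799  3.4008] [107.5, 75.5]
slab1 0.65 [ 0.6114  0.1272 13.4359  8.5611] [119.2, 73.0]
slab1 0.47 [  0.5849   0.099  -77.6461   0.956 ] [28.4, 2.5]
beaker [([390.0, 236.0, 411.0, 255.0], 0.69), ([0.0, 69.0, 233.0, 286.0], 0.21)]
mat [([384.0, 228.0, 406.0, 255.0], 0.71)]
[ 5.4 16.3 24.  98.  -0.2 -8.1] (array([ 0.1678,  0.6325, -0.0561]), array([-0.0007, -0.0015, -0.0912]))
```

View pics/f1.png

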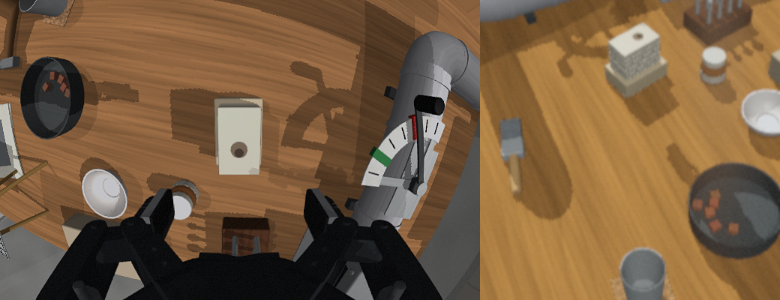

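The wrist half shows the pile on the brick at (238,140), flush, and the lever still on red at about (425,110), with the six lumps in the pan and the beaker standing on its mat. Everything is put away, so now the lever goes to green.

Emit:
carry_out(deltas=[[[0.17,0.632,-0.05],[0,0,-0.091],1],[[0.17,0.632,-0.05],[0,0,-0.091],1],[[0.17,0.632,-0.05],[0,0,-0.091],1],[[0.17,0.632,-0.05],[0,0,-0.091],1],[[0.17,0.632,-0.05],[0,0,-0.091],1],[[0.17,0.632,-0.05],[0,0,-0.091],1],[[0.17,0.632,-0.05],[0,0,-0.091],1],[[0.17,0.632,-0.05],[0,0,-0.091],1]])

```text
clock: 61.25
tcp_pos: [0.4697, 0.352, 0.2775]
tool_rot: [-179.9, -0.3, -150.0]
force: [0.8, 0.1, -0.3]
width: 0.0855
grasp_force: 0.0
```

Run:
```python
from h import *
s=bot.state();w=capture("wrist");print(s["tcp_pos"],s["tool_rot"])
print([(wonz(w,d["xy"],.158,s)[:2].round(4),round(d["p"],2)) for d in landmark_of(w,"lever_knob")]);print(delta([.468,.352,.151],[180,0,-150]))
```

```text
[0.46965324 0.35197189 0.27746679] [-179.85374307   -0.28937795 -150.04886353]
[(array([0.4673, 0.353 ]), 0.86), (array([0.6145, 0.1524]), 0.7)]
(array([0.0019, 0.0052, 0.3158]), array([-0.0007, -0.0017, -0.0009]))
```

Emit:
carry_out(deltas=[[[0.003,0.002,0.15],[0,0,0],1],[[0.003,0.002,0.25],[0,0,0],1],[[0.003,0.002,0.315],[0,0,0],1],[[0.003,0.002,0.315],[0,0,0],1],[[0.003,0.002,0.315],[0,0,0],-0.6],[[0.003,0.002,0.315],[0,0,0],-0.6],[[0.003,0.002,0.315],[0,0,0],-0.6],[[0.003,0.002,0.315],[0,0,0],-0.6]])

```text
clock: 62.15
tcp_pos: [0.4686, 0.3529, 0.154]
tool_rot: [-179.9, -0.0, -150.0]
force: [0.2, 0.7, -0.5]
width: 0.0282
grasp_force: 0.0
```

Emit:
carry_out(deltas=[[[0.003,0,0],[0,0,0],-0.6],[[0.003,0,0],[0,0,0],-0.6]])

```text
clock: 62.35
tcp_pos: [0.4684, 0.3527, 0.1539]
tool_rot: [-179.9, 0.1, -150.0]
force: [3.9, 0.6, 4.8]
width: 0.0221
grasp_force: 58.8
```

Run:
```python
from h import *
s=bot.state();print(s["tcp_pos"],s["tool_rot"],s["force"],s["width"])
P=np.array([.5877,.4238]);v=s["tcp_pos"][:2]-P;r=np.linalg.norm(v);a0=np.degrees(np.arctan2(-v[0],-v[1]));print(r,a0)
for a in(52,45,38,31,23,16):
  t=np.radians(a);print(a,delta([P[0]-r*np.sin(t),P[1]-r*np.cos(t),s["tcp_pos"][2]],[180,0,-90-a],s))
```

```text
[0.4684069  0.35270431 0.15390507] [-1.79894516e+02  8.58019494e-02 -1.50046168e+02] [3.86158311 0.5743202  4.75505949] 0.022076247752408625
0.13887202999948686 59.20612241308149
52 (array([-0.0034, -0.0435,  0.0001]), array([-0.0006,  0.0004, -0.0447]))
45 (array([-0.0119, -0.085 ,  0.0002]), array([-0.0006,  0.0004, -0.0836]))
38 (array([-0.0253, -0.1252,  0.0003]), array([-0.0007,  0.0004, -0.1225]))
31 (array([-0.0436, -0.1635,  0.0004]), array([-0.0007,  0.0003, -0.1614]))
23 (array([-0.07  , -0.2041,  0.0005]), array([-0.0007,  0.0003, -0.2058]))
16 (array([-0.0976, -0.2363,  0.0006]), array([-7.000e-04,  2.000e-04, -2.447e-01]))
```

Emit:
carry_out(deltas=[[[-0.0035,-0.0435,0],[0,0,-0.045],-0.6],[[-0.012,-0.085,0],[0,0,-0.084],-0.6],[[-0.025,-0.125,0],[0,0,-0.1225],-0.6],[[-0.0435,-0.1635,0],[0,0,-0.161],-0.6],[[-0.07,-0.204,0],[0,0,-0.206],-0.6],[[-0.099,-0.238,0],[0,0,-0.246],-0.6],[[-0.099,-0.238,0],[0,0,-0.246],-0.6],[[-0.099,-0.238,0],[0,0,-0.246],-0.6]])

```text
clock: 63.15
tcp_pos: [0.5507, 0.2877, 0.1539]
tool_rot: [-179.8, -0.2, -105.9]
force: [3.0, -3.3, 6.2]
width: 0.0221
grasp_force: 59.2
```

Run:
```python
from h import *
s=bot.state();print(s["tcp_pos"],s["tool_rot"],s["force"],s["width"])
P=np.array([.5877,.4238]);v=s["tcp_pos"][:2]-P;print(np.linalg.norm(v),np.degrees(np.arctan2(-v[0],-v[1])))
```

```text
[0.55067804 0.28772694 0.15393074] [-179.82121166   -0.22987465 -105.91859841] [ 3.03929696 -3.33786291  6.15834603] 0.0221179958249454
0.1410195177904268 15.220280773329216
```

Release, rise and measure.

Emit:
carry_out(deltas=[[[0,0,0],[0,0,0],1],[[0,0,0],[0,0,0],1],[[0,0,0],[0,0,0],1],[[0,0,-0.1],[0,0,0],1],[[0,0,-0.3],[0,0,0],1],[[0,0,-0.4],[0,0,0],1],[[0,0,-0.4],[0,0,0],1],[[0,0,-0.4],[0,0,0],1]])

```text
clock: 63.95
tcp_pos: [0.5496, 0.2905, 0.3164]
tool_rot: [-179.8, 0.0, -105.7]
force: [0.4, -0.0, -0.1]
width: 0.0855
grasp_force: 0.0
```

```bash
python3 q.py q4; python3 ang.py q4,157,155
```

```text
[0.54960157 0.29047037 0.31635033] [-1.79789776e+02  2.47852558e-02 -1.05718353e+02] 0.0854961646883527 0.0 [ 0.35495643 -0.02833988 -0.0822669 ]
0.13626226652326284 15.929785267714085
pivot [(array([316., 290.]), array([0.5889, 0.4216]), 0.86)]
lever_knob [(array([318., 183.]), array([0.5487, 0.2889]), 0.79)]
red 1496 [52.3 56.4 60. ]
green 28 [7.4 8.4 9.3]
bar 2616 -10.054642 through [273.52866 185.99121]
```

View pics/q4.png

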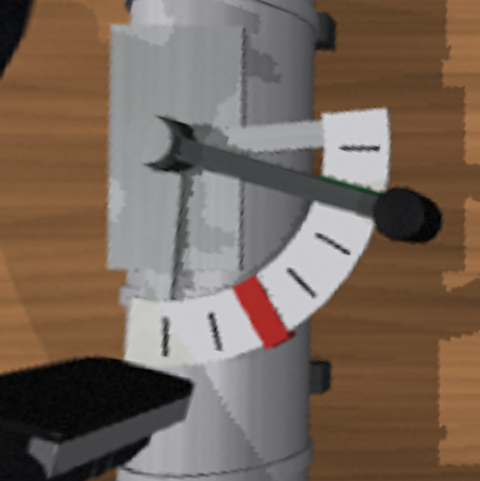

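```bash
python3 ang.py q4,166,147
```

```text
red 1485 [56.3 60.1 63.7]
green 28 [10.7 11.3 11.9]
bar 2825 21.784044 through [282.95892 180.5069 ]
```

The quadrant view shows the bar over the green mark, at about 15.5°, with only a hairline of green on its upper edge at (345,185). The hand is clear, so I'm handing the job in.

```bash
python3 -c "
from plant import bot
print(bot.close_job())"
```

```text
the job is handed in; nothing more can be done
None
```

The job is handed in at about 64 s: I set the damper to red first (about 59°), poured all six lumps into the pan, stood the beaker back on its mat, piled all five slabs within about 1–2 mm of the brick's centre, and last set the lever to green (about 15.5°); the hand-in gave no verdict.

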